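Nest the frame channels in their tray

ROBOT

A 6-joint arm with a two-finger parallel gripper is mounted at the origin on a cart in front of the work surface, level with it; the furniture and walls round the work are solid. World frame = base frame: x ahead of the robot, y to its left, z up, the work surface at z = 0. Lengths are in m, angles in degrees, forces in N, time in s.
With the tool pointing down it reaches from about 0.3 to 0.75 m from the base axis. Payload 8.5 kg.
Tool frame: the origin (TCP) lies between the finger pads; the fingertips stand 17 mm ahead of it and the grasp point (between the pads) lies 2 mm behind it; z points along the fingers, y is the direction in which the jaws open and shut (so a half turn about z gives the same grasp; the last joint's range is limited). The gripper opens to 85 mm and grips with 20 to 120 N. Pads are 22 mm wide; open, the fingers measure 114 mm over their backs; the gripper's body (76 mm by 85 mm) begins 54 mm behind the grasp point. The pads swing forward as they close: fully open they stand 13 mm farther back than shut.
Start: joints at [64.899, 21.807, 74.336, -0, 83.858, -12.336], TCP at [0.122, 0.536, 0.248] pointing down, gripper open.
Joint ranges: [-178.18, 178.18], [-50.72, 133.34], [12.68, 142.11], [-81.47, 261.47], [9.98, 163.14], [-165.26, 165.26]. Speed limits (degrees/s): [136.94, 136.94, 180, 180, 180, 180].

INTERFACE

Orientations are given as a 3x3 rotation matrix whose columns are the frame's x, y, z axes.
In Python, from rig import readout, eyes, env gives the robot as it stands.
- The arm moves only by the tool arm_command, never from a script. Its argument "rows" is text: rows parted by semicolons, each of 7 numbers parted by spaces: the closure, from 0 (fully open) to 1 (shut), then the shift along the tool's x, y, z in mm, then the turn, a rotation vector about the tool's x, y, z in degrees. In form: grip dx dy dz rx ry rz; .... A call has 1 to 5 rows; each row shifts and turns the commanded pose from where the row before left it, along the tool's axes as they then stand; what a row does not reach is not made up. A row lasts 1/12 s, in which the tool goes at most 41.7 mm and 7.16 degrees, less where a joint would pass 70% of its speed; a pose out of reach is approached as far as the arm can. A call with a gripper value outside its range is refused whole. The fingers move at their own pace and stop on an object; "squeeze" is the grip in N (left out, the last holds). Time passes only in rows, so rows that do not move let the fingers close. It gives the time, the measured TCP pose, the force and the opening at its end, in the units of the state.
- readout.observe(): the state, without advancing time (a new reading comes with each control period).
- eyes.get_image(name): name is "scene" or "top" or "wrist"; returns the picture (420x560x3 uint8, red, green, blue); there is no depth.
- eyes.camera_model(name): a dict with "mtx" (3x3 intrinsics, pixels), "view" (4x4, takes a point from world to camera coordinates). Camera axes: x right, y up, looking along -z (the intrinsics and any distortion apply to the point x, -y, -z); pixel columns grow to the right and rows downward; lengths in m; the calibration is good to about 2 mm. A picture is of the moment at which its call begins: read the wrist's pose just before it. camera_model takes no time and is no camera call; for the wrist camera it gives the pose at the moment of the call.
- env.close_job(): hands the job in, once; it reports no verdict.
The state is a dict: "time_s": time; "q": joint angles; "qvel": joint speeds; "joint_efforts": joint torques, N m; "position": TCP position; "tool_rot": TCP orientation; "ft_force": force on the tool from outside, world axes, zero at the start; "wrist_torque": the same for the moment, N m; "grip_width": finger opening in m.
Only numpy, scipy, OpenCV 4.12 (cv2) and the standard library are available. Lean on these libraries where they do the work, as an engineer would, in place of code of your own. Each camera call takes 0.05 s, during which the arm holds its last target. There are 200 camera calls.

TASK

Pack the two loose aluminium channels, either way about, into the steel tray with the one already there. First lay one flat in the tray, open side up, beside it; then turn the other upside down and lower it gently, open side down, onto the middle of that pair so that its legs drop into their grooves and it sits fully home, in line with them. Do not let a channel fall over on the way, and leave everything else where it is.

Things in the scene. Friction and masses are not known exactly. Their poses are not given: they have to be found in the camera images.
- tray: shallow stainless tray, fixed to the worktop. Floor 2 mm thick; inside 132 mm (its x) by 134 mm (its y), so two channels lie side by side with 10 mm to spare; rim to 12 mm above the worktop, 4 mm thick; a flat wire grip sticks out 14 mm at either end of x, 9 mm high. Origin: centre of its underside; z up.
- channel_a: bare aluminium U-channel in the tray, loose, open side up, along the tray's x, close to its +y rim. 120 mm long (x), 62 wide (y), 40 high (z), 0.42 kg. Web 12 mm thick with two bolt holes; a 12 mm thick leg along each long edge, 28 mm above the web; groove 38 mm wide, open at both ends. Origin: centre of the web's outer face (underside now); z towards the open side.
- channel_b: loose channel lying open side up on the worktop: same part, size and axes as channel_a. Stands steadily on either end. Turned over on two that lie side by side, its 38 mm groove takes their two middle legs (12 mm each and the gap between); its web then rests on their leg tops, its upper face 52 mm over the tray floor.
- channel_c: the other loose channel, lying open side up on the worktop: same part, size and axes as channel_a. Beyond x = 0.70, behind the work, stand fixed bottles, a tube rack and boxes up to 250 mm high, with a wall at x = 0.88.
- tape_roll: bystander: roll of brown masking tape lying flat, 86 mm across, 18 mm high. Origin: centre of its underside.
- marker: bystander: black marker pen lying down, 137 mm long (its y), 14 mm thick. Origin: centre of its underside.
- timer: bystander: white bench timer lying flat, 58x62x15 mm (x, y, z). Origin: centre of its underside.
- petri: bystander: petri dish, 89 mm across, 14 mm high. Origin: centre of its underside.
- specimen_cup: bystander: specimen cup with screw lid, standing, 53 mm across, 62 mm high. Origin: centre of its underside.
- reagent_bottle: bystander: small reagent bottle, standing, 38 mm across, 74 mm high. Origin: centre of its underside.
- tweezers: bystander: steel tweezers lying flat, 121 mm long (its y), 14 mm wide, 9 mm high. Origin: centre of its underside.
There are look-alikes about, which are no part of the job. What is shaped like the channel_a but red is not meant.

How it is judged:
By the outcome, as a careful person would: the job done as asked, in the order asked, and still so for the second after the job is handed in, with the robot touching nothing.
It also fails if it takes over 72 s, if anything falls off the work surface, if the arm or the gripper's body presses on something with over 40 N, if the wrist force passes 120 N, or if a joint passes its speed limit or range.

## Working session

There is one attempt and no reset: what is moved stays moved. The work goes in short steps, Python scripts to look and compute and a tool call to move; the robot and the scene stay as the last step left them, time stands still between calls to the robot, and variables do not carry over. Pictures are saved under pics/ and viewed, about 8 in all and at most 12, crops included, and the job is handed in when it is done.

Besides the shell and the picture viewer there is one more tool, called after "Emit:" in YAML: its name, and indented under it one key for each argument. arm_command: Moves the arm, as the interface text tells. Its arguments: {"type":"object","properties":{"rows":{"type":"string"},"squeeze":{"type":"number"}},"required":["rows"]}

```bash
ls; mkdir -p pics; python3 - <<'E'
from rig import readout, eyes, env
import cv2,numpy as np
s=readout.observe();print(s)
for n in("top","scene"):
    im=eyes.get_image(n);cv2.imwrite(f"pics/{n}0.png",im[:,:,::-1]);np.save(f"pics/{n}0.npy",im)
    m=eyes.camera_model(n);print(n,m)
E
```

```text
pics
{'time_s': 0.0, 'q': array([ 6.48983075e+01,  2.18394885e+01,  7.43854247e+01,  1.18615067e-03,
        8.38580992e+01, -1.23360563e+01]), 'qvel': array([-0.02179041, -0.07451713,  0.13355085, -0.04104399,  0.03658805,
       -0.01710373]), 'joint_efforts': array([ 6.26688325e-04, -4.48465204e+01, -2.31279159e+01, -1.38285291e-04,
        4.74823202e-03,  4.10607186e-06]), 'position': array([0.12141062, 0.53615056, 0.24772189]), 'tool_rot': array([[-9.75281458e-01,  2.20965329e-01, -6.33274368e-04],
       [ 2.20965990e-01,  9.75280643e-01, -1.30327218e-03],
       [ 3.29642266e-04, -1.41098929e-03, -9.99998950e-01]]), 'ft_force': array([-0.53869062,  0.1862968 , -0.11524166]), 'wrist_torque': array([-0.04202436,  0.04392025, -0.01425842]), 'grip_width': 0.08541875796060447}
top {'mtx': array([[455.42807415,   0.        , 278.28800474],
       [  0.        , 455.42807415, 203.07864078],
       [  0.        ,   0.        ,   1.        ]]), 'view': array([[-0.29511044, -0.95542534,  0.00849994,  0.30278852],
       [ 0.88247965, -0.26914741,  0.38573221, -0.46628829],
       [-0.36625059,  0.12133463,  0.92257163, -1.88132907],
       [ 0.        ,  0.        ,  0.        ,  1.        ]])}
scene {'mtx': array([[426.99522408,   0.        , 277.53458076],
       [  0.        , 426.99522408, 218.5244439 ],
       [  0.        ,   0.        ,   1.        ]]), 'view': array([[ 0.64639418, -0.76270215, -0.02144761, -0.24484752],
       [ 0.43941852,  0.3491354 ,  0.82765683, -0.31687453],
       [-0.62376753, -0.54441704,  0.56082454, -1.13962771],
       [ 0.        ,  0.        ,  0.        ,  1.        ]])}
```

View pics/top0.png

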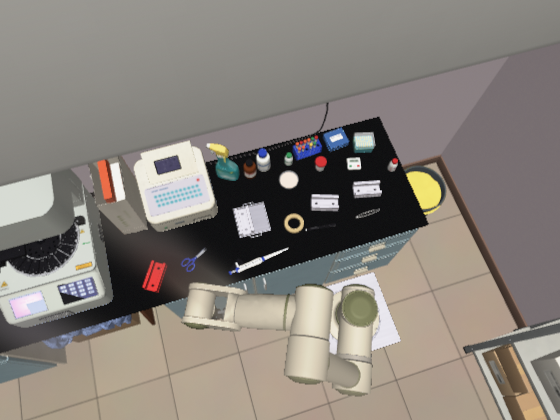

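View pics/scene0.png

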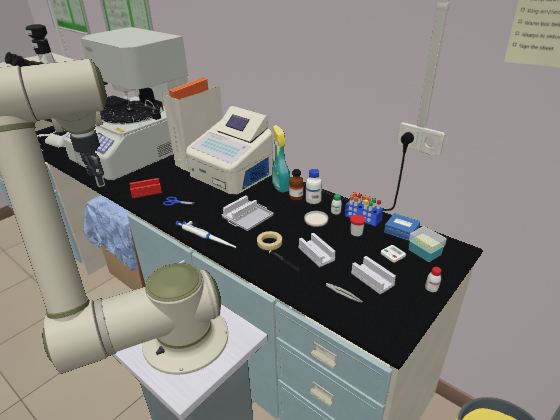

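Top view: tray with channel_a at about (252,219); two silver channels at (325,202) and (367,189); the red look-alike is at (154,276). Next I get rough positions from both cameras, plus the wrist camera geometry.

```bash
cat > h.py <<'E'
import numpy as np,cv2
from rig import readout,eyes,env
def ray(m,uv):
    K=m["mtx"];V=m["view"];uv=np.atleast_2d(uv).astype(float)
    d=np.c_[(uv[:,0]-K[0,2])/K[0,0],-(uv[:,1]-K[1,2])/K[1,1],-np.ones(len(uv))]
    R=V[:3,:3];return -R.T@V[:3,3],d@R
def plane(m,uv,z):
    c,d=ray(m,uv);return c+d*((z-c[2])/d[:,2])[:,None]
def proj(m,P):
    P=np.atleast_2d(P);V=m["view"];c=P@V[:3,:3].T+V[:3,3];K=m["mtx"]
    return np.c_[K[0,0]*c[:,0]/-c[:,2]+K[0,2],K[1,1]*-c[:,1]/-c[:,2]+K[1,2]]
def snap(n,f):
    m=eyes.camera_model(n);im=eyes.get_image(n);cv2.imwrite(f"pics/{f}.png",im[:,:,::-1]);np.savez(f"pics/{f}.npz",im=im,**m);return m,im
def load(f):
    z=np.load(f"pics/{f}.npz");return dict(mtx=z["mtx"],view=z["view"]),z["im"]
def st():
    s=readout.observe();print("t",round(s["time_s"],2),"q",s["q"].round(2).tolist(),"p",s["position"].round(4).tolist(),"F",s["ft_force"].round(1).tolist(),"w",round(s["grip_width"],4));print(s["tool_rot"].round(4).tolist());return s
E
python3 - <<'E'
from h import *
np.set_printoptions(precision=3,suppress=True)
m=eyes.camera_model("top")
for n,uv in dict(tray=(252,219),ch1=(325,202),ch2=(367,189),red=(154,276),tape=(294,223),tw=(368,213),petri=(289,180),cup=(321,163),bott=(393,165),timer=(354,163),mk0=(306,228),mk1=(335,226)).items(): print(n,plane(m,uv,.02)[0])
m=eyes.camera_model("scene")
for n,uv in dict(tray=(248,213),ch1=(317,250),ch2=(373,275)).items(): print(n,plane(m,uv,.02)[0])
m=eyes.camera_model("wrist");V=m["view"];s=readout.observe();R=s["tool_rot"];c=-V[:3,:3].T@V[:3,3]
print("cam in tool",R.T@(c-s["position"]),"\n",R.T@V[:3,:3].T,m["mtx"])
E
```

```text
tray [0.524 0.277 0.02 ]
ch1 [ 0.507 -0.06   0.02 ]
ch2 [ 0.512 -0.265  0.02 ]
red [0.398 0.742 0.02 ]
tape [0.452 0.105 0.02 ]
tw [ 0.4   -0.227  0.02 ]
petri [0.659 0.062 0.02 ]
cup [ 0.699 -0.108  0.02 ]
bott [ 0.591 -0.427  0.02 ]
timer [ 0.654 -0.256  0.02 ]
mk0 [0.414 0.061 0.02 ]
mk1 [ 0.385 -0.064  0.02 ]
tray [0.52  0.264 0.02 ]
ch1 [ 0.501 -0.067  0.02 ]
ch2 [ 0.508 -0.271  0.02 ]
cam in tool [ 0.082 -0.    -0.126] 
 [[-0.001  0.948  0.317]
 [ 1.     0.001 -0.001]
 [-0.001  0.317 -0.948]] [[295.923   0.    280.425]
 [  0.    295.923 211.363]
 [  0.      0.      1.   ]]
```

```bash
cat >> h.py <<'E'
from scipy.spatial.transform import Rotation as Ro
def down(yaw,tilt=0.):
    """tool down, tool y horizontal at azimuth yaw(deg); tilt about tool y (deg)"""
    a=np.radians(yaw);y=np.array([np.cos(a),np.sin(a),0]);z=np.array([0,0,-1.]);R=np.c_[np.cross(y,z),y,z]
    return R@Ro.from_euler('y',tilt,degrees=True).as_matrix()
def plan(p,R,tgt,Rt,N=None):
    """constant row (d mm,w deg) repeated N times from pose p,R to tgt,Rt (m)"""
    w=Ro.from_matrix(R.T@Rt).as_rotvec();dp=R.T@(np.array(tgt)-p)
    n=N or int(np.ceil(max(np.linalg.norm(dp)/.040,np.degrees(np.linalg.norm(w))/7,1)))
    S=sum(Ro.from_rotvec(w/n*k).as_matrix() for k in range(n));d=np.linalg.solve(S,dp)
    print("N",n,"row",(d*1000).round(2).tolist(),np.degrees(w/n).round(3).tolist());return n
def go(tgt,Rt,N=None):
    s=readout.observe();return plan(s["position"],s["tool_rot"],tgt,Rt,N)
E
python3 - <<'E'
from h import *
go([.42,.10,.36],down(0))
E
```

```text
N 14 row [-40.46, -4.96, -8.01] [-0.005, 0.003, 5.517]
```

Emit:
arm_command:
  rows: "0 -40 -5 -8 0 0 5.5; 0 -40 -5 -8 0 0 5.5; 0 -40 -5 -8 0 0 5.5; 0 -40 -5 -8 0 0 5.5; 0 -40 -5 -8 0 0 5.5"

```text
time_s: 0.52
position: [0.2944, 0.4328, 0.2882]
tool_rot: [[-0.76, 0.65, -0.001], [0.65, 0.76, -0.001], [0.0, -0.001, -1.0]]
ft_force: [1.3, 0.6, 0.2]
grip_width: 0.0856
```

Emit:
arm_command:
  rows: "0 -40 -5 -8 0 0 5.5; 0 -40 -5 -8 0 0 5.5; 0 -40 -5 -8 0 0 5.5; 0 -40 -5 -8 0 0 5.5; 0 -40 -5 -8 0 0 5.5"

```text
time_s: 0.93
position: [0.3984, 0.262, 0.3283]
tool_rot: [[-0.374, 0.927, -0.001], [0.927, 0.374, -0.0], [-0.0, -0.001, -1.0]]
ft_force: [0.6, 0.2, -0.3]
grip_width: 0.0854
```

Emit:
arm_command:
  rows: "0 -40 -5 -8 0 0 5.5; 0 -40 -5 -8 0 0 5.5; 0 -40 -5 -8 0 0 5.5; 0 -40 -5 -8 0 0 5.5; 0 0 0 0 0 0 0"

```text
time_s: 1.35
position: [0.4173, 0.0993, 0.3614]
tool_rot: [[0.008, 1.0, 0.002], [1.0, -0.008, -0.002], [-0.002, 0.002, -1.0]]
ft_force: [0.0, 0.3, 0.9]
grip_width: 0.0854
```

```bash
python3 - <<'E'
from h import *
st();m,im=snap("wrist","w1")
E
```

```text
t 1.35 q [-2.46, 5.56, 77.97, -0.1, 96.38, -2.01] p [0.4173, 0.0993, 0.3614] F [0.0, 0.3, 0.9] w 0.0854
[[0.008, 1.0, 0.0016], [1.0, -0.008, -0.0018], [-0.0018, 0.0016, -1.0]]
```

View pics/w1.png

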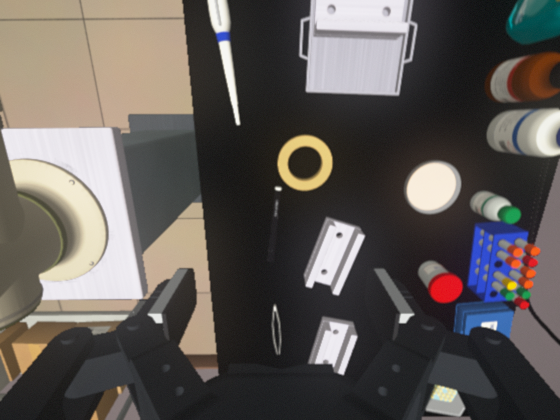

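Wrist view: tray with channel_a at the top (305–402, 0–95), channel at (335,256), another at (333,345), both silver. Getting views centred on the tray and on the channels.

Emit:
arm_command:
  rows: "0 38 0 10 0 0 0; 0 38 0 10 0 0 0; 0 38 0 10 0 0 0; 0 38 0 10 0 0 0; 0 0 0 0 0 0 0"

```text
time_s: 1.82
position: [0.4141, 0.2622, 0.3176]
tool_rot: [[-0.012, 1.0, -0.005], [1.0, 0.012, 0.0], [0.0, -0.005, -1.0]]
ft_force: [-0.5, 0.6, -0.4]
grip_width: 0.0854
```

```bash
python3 - <<'E'
from h import *
st();m,im=snap("wrist","w2")
E
```

```text
t 1.82 q [18.42, 13.31, 75.33, 0.11, 91.61, 17.75] p [0.4141, 0.2622, 0.3176] F [-0.5, 0.6, -0.4] w 0.0854
[[-0.0117, 0.9999, -0.0048], [0.9999, 0.0117, 0.0004], [0.0005, -0.0048, -1.0]]
```

Emit:
arm_command:
  rows: "0 -40 3 0 0 0 0; 0 -40 3 0 0 0 0; 0 -40 3 0 0 0 0; 0 -40 3 0 0 0 0; 0 -40 3 0 0 0 0"

```text
time_s: 2.28
position: [0.4313, 0.0551, 0.3205]
tool_rot: [[-0.005, 1.0, 0.0], [1.0, 0.005, -0.0], [-0.0, 0.0, -1.0]]
ft_force: [1.1, 0.4, 1.2]
grip_width: 0.0855
```

Emit:
arm_command:
  rows: "0 -40 3 0 0 0 0; 0 -40 3 0 0 0 0; 0 -40 0 0 0 0 0; 0 0 0 0 0 0 0"

```text
time_s: 2.62
position: [0.4383, -0.0689, 0.32]
tool_rot: [[0.002, 1.0, -0.001], [1.0, -0.002, -0.002], [-0.002, -0.001, -1.0]]
ft_force: [-0.2, -0.0, 0.2]
grip_width: 0.0853
```

```bash
python3 - <<'E'
from h import *
st();m,im=snap("wrist","w3")
a=load("w2")[1][:,:,::-1];b=im[:,:,::-1]
cv2.imwrite("pics/w23.png",np.hstack([a[0:300,200:560],b[0:330,150:560][:300]]))
E
```

```text
t 2.62 q [-24.24, 8.21, 81.51, -0.1, 90.29, -24.14] p [0.4383, -0.0689, 0.32] F [-0.2, -0.0, 0.2] w 0.0853
[[0.0018, 1.0, -0.0007], [1.0, -0.0018, -0.0015], [-0.0016, -0.0007, -1.0]]
```

View pics/w23.png

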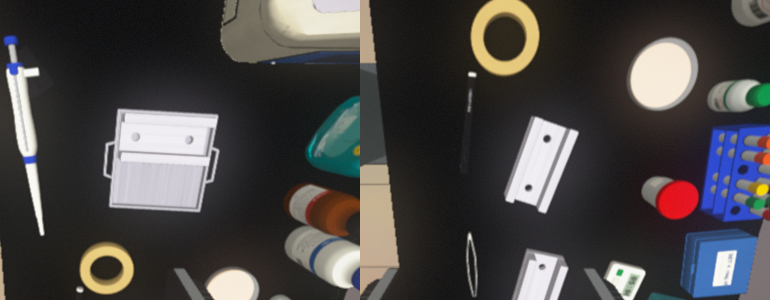

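```bash
python3 - <<'E'
from h import *
_,a=load("w2");_,b=load("w3")
A=cv2.resize(a[95:225,295:425,::-1],None,fx=3,fy=3,interpolation=cv2.INTER_CUBIC)
B=cv2.resize(b[105:225,285:380,::-1],None,fx=3,fy=3,interpolation=cv2.INTER_CUBIC)
B=cv2.copyMakeBorder(B,0,30,0,0,cv2.BORDER_CONSTANT)
cv2.imwrite("pics/crop1.png",np.hstack([A,B]))
E
```

```text
(no output)
```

View pics/crop1.png

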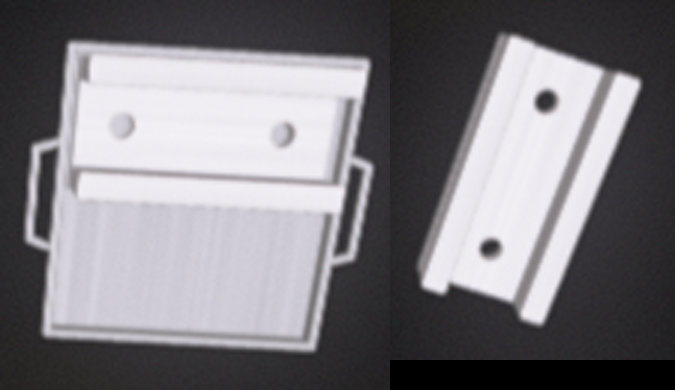

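The crop confirms a plain silver channel, open side up, at w3 (340,165). The second, of the same sort, lies nearer the bottom of that image. Channel_a sits at the tray's +y rim.

```bash
python3 - <<'E'
from h import *
np.set_printoptions(precision=4,suppress=True)
m,_=load("w2")
f=lambda L:np.array(L)/3.+[295,95]-[1/3,1/3]
T=plane(m,f([(70,43),(370,60),(316,350),(43,335)]),.012);print("tray",T[:,:2].tolist(),T.mean(0))
print("sides",[np.linalg.norm(T[i]-T[i-1]).round(4) for i in range(4)])
ang=lambda v:np.degrees(np.arctan2(v[1],v[0]))
print("tray x yaw",ang(T[1]-T[0]),ang(T[2]-T[3]),"y",ang(T[0]-T[3])-90,ang(T[1]-T[2])-90)
C=plane(m,f([(91,56),(366,72),(342,212),(75,197)]),.042);print("chan_a",C.mean(0),"sides",[np.linalg.norm(C[i]-C[i-1]).round(4) for i in range(4)],ang(C[1]-C[0]),ang(C[2]-C[3]))
m,_=load("w3")
g=lambda L:(np.array(L)-[390,0])/3.+[285,105]-[1/3,1/3]
C=plane(m,g([(508,35),(640,80),(545,325),(423,287)]),.040);print("ch1",C.mean(0),"sides",[np.linalg.norm(C[i]-C[i-1]).round(4) for i in range(4)],ang(C[0]-C[3]),ang(C[1]-C[2]),ang(C[1]-C[0])+90)
H=plane(m,g([(546,101),(490,248)]),.012);print("holes",H,H.mean(0),ang(H[0]-H[1]))
E
```

```text
tray [[0.46268745893923874, 0.34927551025687303], [0.6014199283792876, 0.34335073310415065], [0.5960242930141707, 0.20225138691390618], [0.45608873605832234, 0.20860190589167749]] [0.5291 0.2759 0.012 ]
sides [np.float64(0.1408), np.float64(0.1389), np.float64(0.1412), np.float64(0.1401)]
tray x yaw -2.4454158090387055 -2.598399309775549 y -2.685663985698838 -2.1899221113377223
chan_a [0.5267 0.3109 0.042 ] sides [np.float64(0.0605), np.float64(0.119), np.float64(0.0605), np.float64(0.1213)] -2.5365184232961044 -2.5451113077397367
ch1 [ 0.5063 -0.0592  0.04  ] sides [np.float64(0.1196), np.float64(0.0622), np.float64(0.1197), np.float64(0.0623)] 72.75220225177262 72.77750547055636 72.11106094101913
holes [[ 0.5177 -0.0229  0.012 ]
 [ 0.4937 -0.0947  0.012 ]] [ 0.5057 -0.0588  0.012 ] 71.54317875588312
```

```bash
python3 - <<'E'
from h import *
from scipy.optimize import least_squares
D=[([64.8983,21.8395,74.3854,0,83.858,-12.336],[0.12141,0.53615,0.24772]),([-2.46,5.56,77.97,-.1,96.38,-2.01],[.4173,.0993,.3614]),([18.42,13.31,75.33,.11,91.61,17.75],[.4141,.2622,.3176]),([-24.24,8.21,81.51,-.1,90.29,-24.14],[.4383,-.0689,.32])]
for q,p in D:
    a=np.radians(q[0]);print("u",p[0]*np.cos(a)+p[1]*np.sin(a),"lat",-p[0]*np.sin(a)+p[1]*np.cos(a))
R=lambda q:(Ro.from_euler('z',q[0],degrees=True)*Ro.from_euler('y',q[1]+q[2],degrees=True)*Ro.from_euler('z',q[3],degrees=True)*Ro.from_euler('y',q[4],degrees=True)*Ro.from_euler('z',q[5],degrees=True)).as_matrix()
s=readout.observe();print((R(s["q"]).T@s["tool_rot"]).round(3))
go([.530,-.0665,.13],down(-17.6))
E
```

```text
u 0.5370192772879114 lat 0.11750534635142881
u 0.4126532833010413 lat 0.11711980097690822
u 0.47573392437716144 lat 0.11791896877392222
u 0.4279442809790246 lat 0.11712297971510822
[[ 0. -1. -0.]
 [ 1.  0.  0.]
 [-0. -0.  1.]]
N 6 row [1.93, 15.25, 31.67] [-0.006, 0.002, 2.925]
```

Emit:
arm_command:
  rows: "0.58 2 15 31 0 0 2.9; 0.58 2 15 31 0 0 2.9; 0.58 2 15 31 0 0 2.9; 0.58 2 15 31 0 0 2.9; 0.58 2 15 31 0 0 2.9"

```text
time_s: 3.08
position: [0.5142, -0.0591, 0.1641]
tool_rot: [[0.247, 0.969, 0.0], [0.969, -0.247, 0.0], [0.0, 0.0, -1.0]]
ft_force: [-0.0, 0.2, -0.4]
grip_width: 0.0361
```

Emit:
arm_command:
  rows: "0.58 2 15 31 0 0 2.9; 0.58 0 0 0 0 0 0; 0.58 0 0 0 0 0 0"

```text
time_s: 3.33
position: [0.5284, -0.0612, 0.1336]
tool_rot: [[0.292, 0.956, -0.003], [0.956, -0.292, 0.001], [0.0, -0.003, -1.0]]
ft_force: [-0.3, -0.0, 1.1]
grip_width: 0.0356
```

```bash
python3 - <<'E'
from h import *
st();go([.530,-.0665,.032],down(-17.6),4)
m,im=snap("wrist","w4")
E
```

```text
t 3.33 q [-19.37, 26.6, 87.28, 0.0, 66.3, -2.37] p [0.5284, -0.0612, 0.1336] F [-0.3, -0.0, 1.1] w 0.0356
[[0.2924, 0.9563, -0.003], [0.9563, -0.2924, 0.0011], [0.0002, -0.0032, -1.0]]
N 4 row [-1.15, 0.82, 25.4] [-0.046, -0.003, 0.15]
```

View pics/w4.png

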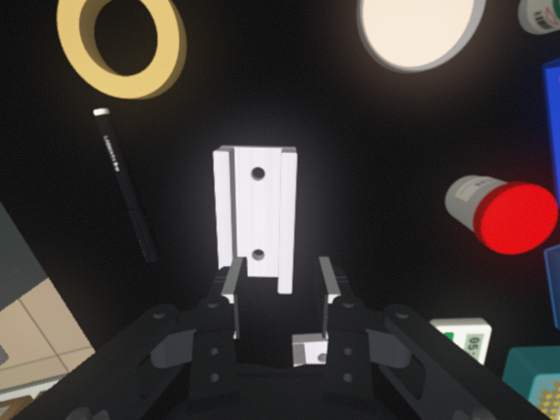

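Fingers (at 240 and 325, row 260) straddle the right-hand leg (column ~288). Descending.

Emit:
arm_command:
  rows: "0.58 -1 1 25 0 0 0.1; 0.58 -1 1 25 0 0 0.1; 0.58 -1 1 25 0 0 0.1; 0.58 -1 0 21 0 0 0.1; 0.58 0 0 4 0 0 0"

```text
time_s: 3.8
position: [0.5296, -0.0667, 0.0339]
tool_rot: [[0.301, 0.954, -0.001], [0.954, -0.301, 0.001], [0.0, -0.002, -1.0]]
ft_force: [-1.4, 0.5, 0.0]
grip_width: 0.0358
```

Emit:
arm_command:
  rows: "1 0 0 0 0 0 0; 1 0 0 0 0 0 0; 1 0 0 0 0 0 0; 1 0 0 0 0 0 0; 1 0 0 0 0 0 0"
  squeeze: 100

```text
time_s: 4.22
position: [0.5314, -0.0671, 0.0368]
tool_rot: [[0.301, 0.953, 0.004], [0.953, -0.301, -0.001], [0.0, 0.004, -1.0]]
ft_force: [-2.3, 0.8, 8.0]
grip_width: 0.0094
```

Emit:
arm_command:
  rows: "1 0 0 -8 0 0 0; 1 0 0 -20 0 0 0; 1 0 0 -20 0 0 0; 1 0 0 -20 0 0 0; 1 0 0 0 0 0 0"

```text
time_s: 4.63
position: [0.5322, -0.0675, 0.1067]
tool_rot: [[0.301, 0.954, 0.007], [0.954, -0.301, -0.003], [-0.0, 0.008, -1.0]]
ft_force: [1.3, 0.7, -4.1]
grip_width: 0.0096
```

```bash
python3 - <<'E'
from h import *
s=st();m,im=snap("wrist","w5");m,im2=snap("scene","s5")
cv2.imwrite("pics/c5.png",np.hstack([im[100:400,150:450,::-1],cv2.resize(im2[180:310,240:440,::-1],None,fx=2.3,fy=2.3)[:300]]))
E
```

```text
t 4.63 q [-19.88, 28.75, 88.84, -0.0, 61.96, -2.35] p [0.5322, -0.0675, 0.1067] F [1.3, 0.7, -4.1] w 0.0096
[[0.3013, 0.9535, 0.0074], [0.9535, -0.3013, -0.0027], [-0.0004, 0.0079, -1.0]]Traceback (most recent call last):
  File "<stdin>", line 3, in <module>
    return _nx.concatenate(arrs, 1, dtype=dtype, casting=casting)
           ~~~~~~~~~~~~~~~^^^^^^^^^^^^^^^^^^^^^^^^^^^^^^^^^^^^^^^
ValueError: all the input array dimensions except for the concatenation axis must match exactly, but along dimension 0, the array at index 0 has size 300 and the array at index 1 has size 299
```

```bash
python3 - <<'E'
from h import *
_,a=load("w5");_,b=load("s5")
cv2.imwrite("pics/c5.png",np.hstack([a[100:400,150:450,::-1],cv2.resize(b[180:310,240:440,::-1],(460,300))]))
E
```

```text
(no output)
```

View pics/c5.png

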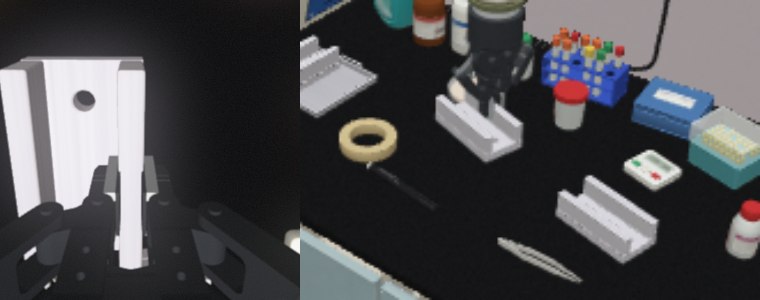

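Channel is held nearly level by one leg. Checking where it sits in the hand, then planning the carry.

```bash
python3 - <<'E'
from h import *
np.set_printoptions(precision=4,suppress=True)
m,im=load("w5");s=readout.observe();p=s["position"];R=s["tool_rot"]
g=cv2.cvtColor(im,cv2.COLOR_RGB2GRAY)
print("col",g[150:172,281].tolist());print("row",g[200,230:330:2].tolist())
for uv in [(268,162),(295,162),(281.5,162)]:
    print(uv,(plane(m,uv,p[2]+.0032)[0]-p)@R)
# targets
a=np.radians(-2.5);ex=np.array([np.cos(a),np.sin(a)]);ey=np.array([-np.sin(a),np.cos(a)])
t=np.array([.529,.276]);print("a in tray",[(np.array([.527,.311])-t)@ex,(np.array([.527,.311])-t)@ey])
tg=t+0*ex+(-.031-.025)*ey;print("tcp target",tg)
go([tg[0],tg[1],.11],down(-92.5))
E
```

```text
col [46, 45, 47, 47, 49, 51, 84, 124, 132, 149, 167, 140, 127, 130, 131, 130, 132, 132, 128, 148, 198, 231]
row [78, 79, 77, 78, 79, 79, 77, 105, 232, 237, 235, 235, 235, 236, 238, 238, 237, 238, 230, 232, 237, 238, 238, 238, 236, 235, 235, 237, 236, 233, 232, 228, 177, 57, 58, 57, 56, 55, 50, 53, 50, 48, 46, 45, 44, 41, 42, 40, 35, 37]
(268, 162) [ 0.0612 -0.0046 -0.0032]
(295, 162) [ 0.0612  0.007  -0.0032]
(281.5, 162) [ 0.0612  0.0012 -0.0032]
a in tray [np.float64(-0.0035247750009504766), np.float64(0.034879448980634324)]
tcp target [0.5266 0.2201]
N 11 row [17.1, -22.22, -0.66] [0.008, -0.005, 6.813]
```

Emit:
arm_command:
  rows: "1 17 -22 -1 0 0 6.8; 1 17 -22 -1 0 0 6.8; 1 17 -22 -1 0 0 6.8; 1 17 -22 -1 0 0 6.8; 1 17 -22 0 0 0 6.8"

```text
time_s: 5.15
position: [0.4794, 0.0618, 0.1053]
tool_rot: [[0.787, 0.617, -0.003], [0.617, -0.787, 0.0], [-0.002, -0.002, -1.0]]
ft_force: [1.1, 0.7, -5.2]
grip_width: 0.0098
```

Emit:
arm_command:
  rows: "1 17 -22 0 0 0 6.8; 1 17 -22 0 0 0 6.8; 1 17 -22 0 0 0 6.8; 1 17 -22 0 0 0 6.8; 1 17 -22 0 0 0 6.8"

```text
time_s: 5.57
position: [0.5104, 0.1958, 0.1049]
tool_rot: [[0.997, 0.072, -0.003], [0.072, -0.997, -0.001], [-0.003, 0.0, -1.0]]
ft_force: [0.8, -1.0, -5.0]
grip_width: 0.01
```

Emit:
arm_command:
  rows: "1 17 -22 0 0 0 6.8; 1 0 0 0 0 0 0; 1 0 0 0 0 0 0"

```text
time_s: 5.82
position: [0.5263, 0.2184, 0.1045]
tool_rot: [[0.999, -0.039, -0.003], [-0.039, -0.999, -0.001], [-0.003, 0.001, -1.0]]
ft_force: [-0.1, -0.5, -5.2]
grip_width: 0.0096
```

```bash
python3 - <<'E'
from h import *
st();go([.5266,.2201,.062],down(-92.5),3)
m,im=snap("wrist","w6")
E
```

```text
t 5.82 q [10.64, 31.86, 83.06, -0.01, 65.25, 102.88] p [0.5263, 0.2184, 0.1045] F [-0.1, -0.5, -5.2] w 0.0096
[[0.9992, -0.0389, -0.0029], [-0.0389, -0.9992, -0.0008], [-0.0028, 0.0009, -1.0]]
N 3 row [0.12, -0.58, 14.18] [0.017, 0.054, 0.091]
```

View pics/w6.png

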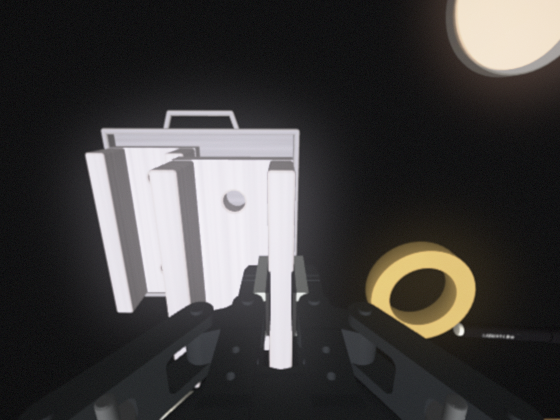

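```bash
python3 - <<'E'
from h import *
np.set_printoptions(precision=4,suppress=True)
m,im=load("w6");p=readout.observe()["position"]
a=np.radians(-2.5);E=np.array([[np.cos(a),np.sin(a)],[-np.sin(a),np.cos(a)]]);t=np.array([.529,.276])
f=lambda uv,z:print(uv,z,E@(plane(m,uv,z)[0][:2]-t))
f((102,130),.012);f((299,130),.012)
f((90,153),.042);f((136,310),.042)
h=p[2]+.0032
f((295,170),h);f((269,170),h);f((152,174),h);f((178,168),h);f((292,366),h)
E
```

```text
(102, 130) 0.012 [0.0678 0.0698]
(299, 130) 0.012 [ 0.0683 -0.0706]
(90, 153) 0.042 [0.0555 0.0626]
(136, 310) 0.042 [-0.062   0.0515]
(295, 170) 0.10794232350691407 [ 0.0576 -0.0635]
(269, 170) 0.10794232350691407 [ 0.0576 -0.0526]
(152, 174) 0.10794232350691407 [ 0.0557 -0.0036]
(178, 168) 0.10794232350691407 [ 0.0583 -0.0147]
(292, 366) 0.10794232350691407 [-0.0471 -0.0639]
```

Emit:
arm_command:
  rows: "1 0 0 18 0 0 0; 1 0 0 18 0 0 0; 1 0 0 14 0 0 0; 1 0 0 6 0 0 0; 1 0 0 2 0 0 0"

```text
time_s: 6.28
position: [0.5259, 0.2167, 0.047]
tool_rot: [[0.999, -0.041, -0.003], [-0.041, -0.999, -0.001], [-0.003, 0.001, -1.0]]
ft_force: [-0.4, 0.0, -5.0]
grip_width: 0.0097
```

Emit:
arm_command:
  rows: "1 0 0 2 0 0 0; 1 0 0 1.5 0 0 0; 1 0 0 1.5 0 0 0; 1 0 0 0 0 0 0"

```text
time_s: 6.62
position: [0.527, 0.2176, 0.0436]
tool_rot: [[0.999, -0.041, 0.001], [-0.041, -0.999, 0.0], [0.001, -0.0, -1.0]]
ft_force: [0.6, 0.4, -3.8]
grip_width: 0.0099
```

Emit:
arm_command:
  rows: "1 0 0 2 0 0 0; 1 0 0 2 0 0 0; 1 0 0 0 0 0 0"

```text
time_s: 6.87
position: [0.5267, 0.2176, 0.0391]
tool_rot: [[0.999, -0.041, -0.0], [-0.041, -0.999, -0.0], [-0.0, 0.0, -1.0]]
ft_force: [-0.0, -0.2, -4.9]
grip_width: 0.0099
```

Emit:
arm_command:
  rows: "1 0 0 1.5 0 0 0; 1 0 0 1.5 0 0 0; 1 0 0 0 0 0 0"

```text
time_s: 7.12
position: [0.5268, 0.2176, 0.0388]
tool_rot: [[0.999, -0.041, 0.001], [-0.041, -0.999, -0.0], [0.001, -0.0, -1.0]]
ft_force: [-7.5, -2.4, 19.3]
grip_width: 0.01
```

Seated (contact at the expected z, 0.039). Release with a small opening, back off, then look at the tray and at the second channel.

Emit:
arm_command:
  rows: "1 0 0 -1.5 0 0 0; 0.7 0 0 -1 0 0 0; 0.68 0 0 0 0 0 0; 0.68 0 0 0 0 0 0; 0.68 0 0 -4 0 0 0"
  squeeze: 60

```text
time_s: 7.53
position: [0.5267, 0.2176, 0.0424]
tool_rot: [[0.999, -0.041, -0.001], [-0.041, -0.999, -0.0], [-0.001, 0.0, -1.0]]
ft_force: [-0.7, -0.3, 0.1]
grip_width: 0.0275
```

Emit:
arm_command:
  rows: "0.68 0 0 -25 0 0 0; 0.68 0 0 -40 0 0 0; 0.5 0 0 -40 0 0 0; 0.3 0 0 -40 0 0 0; 0.2 0 0 -20 0 0 0"

```text
time_s: 7.95
position: [0.5278, 0.2179, 0.2131]
tool_rot: [[0.999, -0.041, 0.007], [-0.041, -0.999, 0.001], [0.007, -0.002, -1.0]]
ft_force: [1.1, 0.6, -0.3]
grip_width: 0.0627
```

```bash
python3 - <<'E'
from h import *
st();snap("wrist","w7");_,im=load("w7");_,a=load("w3")
A=cv2.resize(im[60:320,100:400,::-1],None,fx=1.3,fy=1.3);B=cv2.resize(a[200:350,270:400,::-1],(293,338),interpolation=cv2.INTER_CUBIC)
cv2.imwrite("pics/c7.png",np.hstack([A,B]))
go([.46,-.16,.34],down(0))
E
```

```text
t 7.95 q [10.56, 25.29, 74.67, 0.0, 79.64, 102.91] p [0.5278, 0.2179, 0.2131] F [1.1, 0.6, -0.3] w 0.0627
[[0.9991, -0.0411, 0.0069], [-0.0411, -0.9992, 0.0014], [0.0068, -0.0016, -1.0]]
N 14 row [-23.7, 19.38, -9.05] [0.028, -0.043, -6.597]
```

View pics/c7.png

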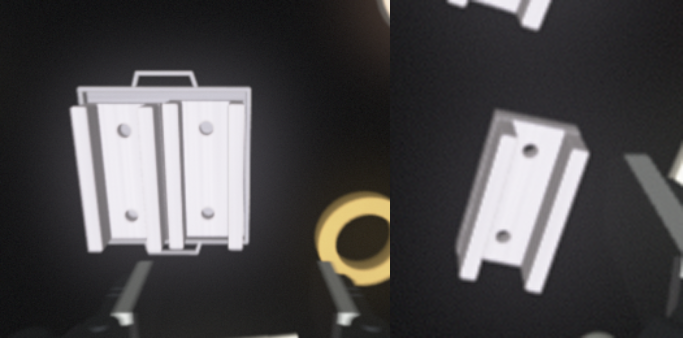

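Both tray channels lie flat and parallel, and ch2 is a silver channel, open side up. Measuring the seam in the tray and the pose of ch2.

```bash
python3 - <<'E'
from h import *
np.set_printoptions(precision=4,suppress=True)
ang=lambda v:np.degrees(np.arctan2(v[1],v[0]))
m,_=load("w7");a=np.radians(-2.5);E=np.array([[np.cos(a),np.sin(a)],[-np.sin(a),np.cos(a)]]);t=np.array([.529,.276])
f=lambda L:np.array(L)/1.3+[100,60]
for n,L in dict(Aout=[(71,107),(88,251)],Ain=[(155,107),(162,252)],Bin=[(164,103),(169,249)],Bout=[(243,105),(243,249)]).items():
    P=plane(m,f(L),.042);print(n,P[:,:2].tolist(),ang(P[0]-P[1]),((P[:,:2]-t)@E.T).tolist())
T=plane(m,f([(77,87),(251,87)]),.012);print("rim",((T[:,:2]-t)@E.T).tolist())
m,_=load("w3")
g=lambda L:(np.array(L)-[390,0])/2.254+[270,200]-[.3,.3]
C=plane(m,g([(504,135),(588,152),(541,293),(460,278)]),.040);print("ch2",C.mean(0),"sides",[np.linalg.norm(C[i]-C[i-1]).round(4) for i in range(4)],ang(C[0]-C[3]),ang(C[1]-C[2]),ang(C[1]-C[0])+90)
H=plane(m,g([(530,151),(503,237)]),.012);print(H.mean(0),ang(H[0]-H[1]))
print([plane(m,(600-390)/2.254+270,0) for _ in []])
E
```

```text
Aout [[0.5869795469524614, 0.33989768582969804], [0.4668993596628476, 0.346268811456934]] -3.0371092689853736 [[0.05513718536102417, 0.06636590170914218], [-0.06510661679456846, 0.0674931392322191]]
Ain [[0.584319000500171, 0.2762976620643557], [0.4633809430389917, 0.28316537256142793]] -3.250165245200754 [[0.05525336523249267, 0.0027103596675070864], [-0.06586915132014787, 0.004296289650335722]]
Bin [[0.5869747380457467, 0.26919588042573195], [0.4659495820488492, 0.27691790323676746]] -3.6508143404139295 [[0.05821635046866739, -0.004268821003881519], [-0.06303044630093856, -0.0018331910078808451]]
Bout [[0.5830106430369836, 0.20969045845638218], [0.46337680156606564, 0.2139057940538352]] -2.017999746450684 [[0.056851618451199876, -0.06389051839257866], [-0.0628522284676268, -0.06489754973369569]]
rim [[0.06859029559194478, 0.07189702740674704], [0.06883331622043032, -0.0708989309315525]]
ch2 [ 0.5136 -0.2665  0.04  ] sides [np.float64(0.1203), np.float64(0.0595), np.float64(0.1203), np.float64(0.0618)] 76.72415265888523 77.79988053467117 77.24297468927175
[ 0.5132 -0.2663  0.012 ] 77.22291697069335
[]
```

```bash
python3 - <<'E'
from h import *
go([.48,-.30,.22],down(-12.8,45),18)
go([.48,-.30,.22],down(-12.8,45))
R=down(-92.35)
E
```

```text
N 18 row [-18.45, 23.55, -10.05] [1.745, 2.043, -4.165]
N 14 row [-23.46, 30.57, -12.67] [2.243, 2.626, -5.355]
```

Emit:
arm_command:
  rows: "0 -23 31 -13 2.2 2.6 -5.4; 0 -23 31 -13 2.2 2.6 -5.4; 0 -23 31 -13 2.2 2.6 -5.4; 0 -23 31 -13 2.2 2.6 -5.4; 0 -23 31 -13 2.2 2.6 -5.4"

```text
time_s: 8.42
position: [0.4414, 0.069, 0.2485]
tool_rot: [[0.914, 0.373, 0.161], [0.341, -0.919, 0.195], [0.22, -0.124, -0.968]]
ft_force: [1.3, -0.2, -0.9]
grip_width: 0.0854
```

Emit:
arm_command:
  rows: "0 -23 31 -13 2.2 2.6 -5.4; 0 -23 31 -13 2.2 2.6 -5.4; 0 -23 31 -13 2.2 2.6 -5.4; 0 -23 31 -13 2.2 2.6 -5.4; 0 -23 31 -13 2.2 2.6 -5.4"

```text
time_s: 8.83
position: [0.4198, -0.088, 0.2513]
tool_rot: [[0.683, 0.699, 0.213], [0.59, -0.7, 0.403], [0.43, -0.15, -0.89]]
ft_force: [2.2, 0.1, 0.8]
grip_width: 0.0849
```

Emit:
arm_command:
  rows: "0 -23 31 -13 2.2 2.6 -5.4; 0 -23 31 -13 2.2 2.6 -5.4; 0 -23 31 -13 2.2 2.6 -5.4; 0 -23 31 -13 2.2 2.6 -5.4; 0 0 0 0 0 0 0"

```text
time_s: 9.25
position: [0.4574, -0.2509, 0.2266]
tool_rot: [[0.343, 0.922, 0.179], [0.698, -0.377, 0.609], [0.629, -0.084, -0.773]]
ft_force: [-0.0, 0.4, -1.5]
grip_width: 0.0856
```

```bash
cat > kin.py <<'E'
from h import *
from scipy.optimize import least_squares
Rf=lambda a,d:Ro.from_euler(a,d,degrees=True).as_matrix()
C=np.array([[0,-1,0],[1,0,0],[0,0,1.]])
def fk(q,k):
    a,L2,L3,H,Lt,ls,lw=k
    R1=Rf('z',q[0]);p=np.array([a,ls,H])+Rf('y',q[1])@[0,0,L2]
    R3=R1@Rf('y',q[1]+q[2]);p=R1@p+R3@[0,0,L3]
    R5=R3@Rf('z',q[3])@Rf('y',q[4]);return p+R5@[0,lw,Lt],R5@Rf('z',q[5])@C
E
python3 - <<'E'
from kin import *
np.set_printoptions(precision=4,suppress=True)
s=st()
D=[([64.8983,21.8395,74.3854,0,83.858,-12.336],[0.12141,0.53615,0.24772]),([-2.46,5.56,77.97,-.1,96.38,-2.01],[.4173,.0993,.3614]),([18.42,13.31,75.33,.11,91.61,17.75],[.4141,.2622,.3176]),([-24.24,8.21,81.51,-.1,90.29,-24.14],[.4383,-.0689,.32]),([10.56,25.29,74.67,0,79.64,102.91],[.5278,.2179,.2131]),([10.64,31.86,83.06,-.01,65.25,102.88],[.5263,.2184,.1045]),([-19.88,28.75,88.84,0,61.96,-2.35],[.5322,-.0675,.1067]),(s["q"],s["position"])]
r=least_squares(lambda k:np.concatenate([fk(q,k)[0]-p for q,p in D]),[0,.4,.4,.2,.25,.06,.06])
print(r.x,abs(r.fun).max());np.save("k.npy",r.x)
P,R=fk(s["q"],r.x);print(np.abs(R-s["tool_rot"]).max())
E
```

```text
t 9.25 q [-55.61, 27.87, 77.52, 30.0, 100.48, -32.99] p [0.4574, -0.2509, 0.2266] F [-0.0, 0.4, -1.5] w 0.0856
[[0.3427, 0.9222, 0.179], [0.6976, -0.3774, 0.609], [0.6292, -0.0839, -0.7727]]
[ 0.0108  0.417   0.3649  0.138   0.2341  0.1224 -0.0046] 0.012456218042576461
3.885780586188048e-16
```

```bash
cat >> kin.py <<'E'
def fk(q,k):
    a,L2,L3,H,Lt,ls,lw,e3,e5=k
    R1=Rf('z',q[0]);p=np.array([a,ls,H])+Rf('y',q[1])@[0,0,L2]
    R3=R1@Rf('y',q[1]+q[2]);p=R1@p+R3@[e3,0,L3]
    R5=R3@Rf('z',q[3])@Rf('y',q[4]);return p+R5@[e5,lw,Lt],R5@Rf('z',q[5])@C
lo=np.array([-178,-50.7,12.7,-81.4,10,-165]);hi=np.array([178,133.3,142.1,261.4,163.1,165.2])
def ik(p,R,q0):
    k=np.load("k.npy")
    def f(q):
        P,M=fk(q,k);return np.r_[(P-p)*1000,Ro.from_matrix(R.T@M).as_rotvec()*200]
    b=None
    for x in [q0,[-10,40,70,5,60,0],[-30,40,70,60,90,-60],[-20,20,110,80,90,60],[-30,20,90,-50,90,30]]:
        r=least_squares(f,np.clip(x,lo+.01,hi-.01),bounds=(lo,hi))
        if b is None or r.cost<b.cost-1e-3:b=r
        if b.cost<1:break
    return b.x,np.sqrt(b.cost)
E
python3 - <<'E'
from kin import *
np.set_printoptions(precision=4,suppress=True)
s=readout.observe()
D=[([64.8983,21.8395,74.3854,0,83.858,-12.336],[0.12141,0.53615,0.24772]),([-2.46,5.56,77.97,-.1,96.38,-2.01],[.4173,.0993,.3614]),([18.42,13.31,75.33,.11,91.61,17.75],[.4141,.2622,.3176]),([-24.24,8.21,81.51,-.1,90.29,-24.14],[.4383,-.0689,.32]),([10.56,25.29,74.67,0,79.64,102.91],[.5278,.2179,.2131]),([10.64,31.86,83.06,-.01,65.25,102.88],[.5263,.2184,.1045]),([-19.88,28.75,88.84,0,61.96,-2.35],[.5322,-.0675,.1067]),(s["q"],s["position"])]
r=least_squares(lambda k:np.r_[np.concatenate([fk(q,k)[0]-p for q,p in D]),np.array(k[6:])*.002],[0,.4,.4,.2,.25,.11,0,0,0])
print(r.x,abs(r.fun).max());np.save("k.npy",r.x)
q=s["q"]
e=np.array([.2215,.975,0]);c=np.array([.5135,-.2665,0])
for n,p,R in [("P1",[.508,-.291,.0266],down(-12.8,45)),("P2",[.5,-.15,.09],down(-12.8,-45)),("P2b",[.5,-.15,.09],down(-40,-45)),("P2c",[.5,-.15,.09],down(20,-45)),("P3",[.5,-.15,.085],down(-12.8,75)),("P3-65",[.5,-.15,.085],down(-12.8,65)),("P3b",[.5,-.15,.085],down(-40,75)),("P4",[.5,-.15,.2],down(-12.8,-15)),("T",[.525,.2765,.05],down(87.4,-15)),("T2",[.525,.2765,.05],down(-92.5,-15))]:
    x,c_=ik(np.array(p),R,q);print(n,x.round(1),round(c_,2))
    P,M=fk(x,np.load("k.npy"));print("   wrist",(P-M@[0,0,r.x[4]]).round(3))
E
```

```text
[-0.0016  0.537   0.351   0.1302  0.2406  0.1162  0.0013  0.1029 -0.0015] 0.00020572261009203744
P1 [-54.5  49.8  73.9  31.9  90.  -51.5] 0.0
   wrist [ 0.47  -0.457  0.197]
P2 [-10.9  36.4  92.7 -51.4  64.7  30.9] 0.0
   wrist [0.538 0.016 0.26 ]
P2b [-12.9  41.3  80.4 -39.3  84.4  40.4] 0.0
   wrist [ 0.609 -0.02   0.26 ]
P2c [-14.2  30.5 108.1 -73.8  37.5  26.1] 0.0
   wrist [0.442 0.01  0.26 ]
P3 [-51.6  50.   87.3  50.5 102.7 -57.2] 0.0
   wrist [ 0.449 -0.377  0.147]
P3-65 [-50.4  45.8  88.   46.2  96.1 -54.9] 0.0
   wrist [ 0.452 -0.363  0.187]
P3b [-57.1  45.8 105.1  67.9  85.  -62.2] 0.0
   wrist [ 0.351 -0.328  0.147]
P4 [-22.9  21.8  84.3 -15.6  71.9  -5.5] 0.0
   wrist [ 0.514 -0.089  0.432]
T [ 18.5  34.6  91.5  -8.3  40.2 -63.1] 0.0
   wrist [0.463 0.279 0.282]
T2 [ 14.6  42.6  72.6   4.4  79.2 105.7] 0.0
   wrist [0.587 0.274 0.282]
```

```bash
python3 - <<'E'
from h import *
R=down(-12.8,45);P=np.array([.508,-.291,.0275]);print((P-.1*R[:,2]).round(4));go(P-.1*R[:,2],R)
E
```

```text
[ 0.4923 -0.36    0.0982]
N 5 row [-30.43, 14.87, 6.38] [0.554, 1.086, -2.047]
```

Emit:
arm_command:
  rows: "0 -30 15 6 0.6 1.1 -2; 0 -30 15 6 0.6 1.1 -2; 0 -30 15 6 0.6 1.1 -2; 0 -30 15 6 0.6 1.1 -2; 0 -30 15 6 0.6 1.1 -2"

```text
time_s: 9.67
position: [0.4921, -0.3544, 0.1053]
tool_rot: [[0.158, 0.976, 0.153], [0.691, -0.22, 0.688], [0.705, -0.003, -0.709]]
ft_force: [-0.5, -0.7, 1.2]
grip_width: 0.0855
```

Emit:
arm_command:
  rows: "0 0 0 0 0 0 0; 0 0 0 0 0 0 0"

```text
time_s: 9.83
position: [0.4918, -0.3535, 0.1045]
tool_rot: [[0.161, 0.975, 0.152], [0.689, -0.222, 0.69], [0.706, -0.006, -0.708]]
ft_force: [-0.2, 0.8, 0.1]
grip_width: 0.085
```

```bash
python3 - <<'E'
from h import *
st();R=down(-12.8,45);P=np.array([.508,-.291,.0275]);go(P,R,4)
snap("wrist","w8")
E
```

```text
t 9.83 q [-58.57, 46.74, 64.57, 30.11, 102.54, -48.08] p [0.4918, -0.3535, 0.1045] F [-0.2, 0.8, 0.1] w 0.085
[[0.1612, 0.9751, 0.1523], [0.6892, -0.2216, 0.6898], [0.7064, -0.0062, -0.7078]]
N 4 row [-2.19, 0.57, 25.03] [-0.062, 0.014, -0.064]
```

View pics/w8.png

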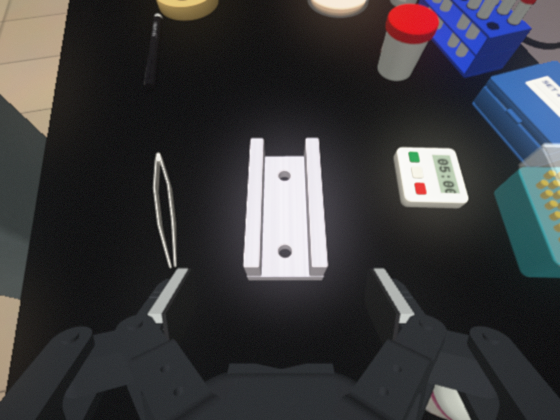

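Channel 2 is centred between the fingers (channel 245–326, fingers 165/395). Going in and gripping.

Emit:
arm_command:
  rows: "0 -2 0.5 25 0 0 0; 0 -2 0.5 25 0 0 0; 0 -2 0.5 25 0 0 0; 0 -2 0.5 22 0 0 0; 0 0 0 3 0 0 0"

```text
time_s: 10.3
position: [0.5079, -0.2873, 0.0301]
tool_rot: [[0.158, 0.976, 0.151], [0.691, -0.219, 0.689], [0.705, -0.005, -0.709]]
ft_force: [-0.3, 0.2, 0.5]
grip_width: 0.0855
```

Emit:
arm_command:
  rows: "1 0 0 0 0 0 0; 1 0 0 0 0 0 0; 1 0 0 0 0 0 0; 1 0 0 0 0 0 0; 1 0 0 0 0 0 0"
  squeeze: 100

```text
time_s: 10.72
position: [0.5084, -0.2922, 0.0326]
tool_rot: [[0.157, 0.975, 0.156], [0.694, -0.222, 0.685], [0.703, 0.001, -0.711]]
ft_force: [0.5, -0.9, 7.5]
grip_width: 0.0605
```

```bash
python3 - <<'E'
from h import *
st()
E
```

```text
t 10.72 q [-54.47, 49.26, 73.63, 31.71, 90.34, -51.16] p [0.5084, -0.2922, 0.0326] F [0.5, -0.9, 7.5] w 0.0605
[[0.1574, 0.9751, 0.1563], [0.6936, -0.2218, 0.6854], [0.703, 0.0006, -0.7112]]
```

Emit:
arm_command:
  rows: "1 7 0 -7 0 0 0; 1 18 0 -18 0 0 0; 1 21 0 -21 0 0 0; 1 21 0 -21 0 0 0; 1 0 0 0 0 0 0"

```text
time_s: 11.13
position: [0.5093, -0.2922, 0.1312]
tool_rot: [[0.155, 0.975, 0.158], [0.698, -0.221, 0.681], [0.699, 0.005, -0.715]]
ft_force: [0.7, 0.1, -3.2]
grip_width: 0.0602
```

```bash
python3 - <<'E'
from kin import *
s=st();R=down(-12.8,-45);t=[.49,-.13,.14];n=go(t,R,15)
# simulate path height
p=s["position"].copy();M=s["tool_rot"].copy()
w=Ro.from_matrix(M.T@R).as_rotvec()/n;S=sum(Ro.from_rotvec(w*k).as_matrix() for k in range(n));d=np.linalg.solve(S,M.T@(np.array(t)-p));q=s["q"]
for i in range(n):
    p=p+M@d;M=M@Ro.from_rotvec(w).as_matrix();x,c=ik(p,M,q);print(p.round(3),(x-q).round(1),round(c,1));q=x
E
```

```text
t 11.13 q [-54.38, 41.88, 70.13, 32.16, 99.21, -45.55] p [0.5093, -0.2922, 0.1312] F [0.7, 0.1, -3.2] w 0.0602
[[0.1545, 0.9752, 0.1583], [0.6978, -0.2211, 0.6813], [0.6994, 0.0052, -0.7147]]
N 15 row [11.39, -3.63, -0.13] [0.022, -5.959, 0.002]
[ 0.508 -0.284  0.139] [ 1.6 -3.   1.8 -3.4 -3.9  1.4] 0.0
[ 0.506 -0.274  0.146] [ 1.9 -2.9  1.8 -3.6 -3.9  1.8] 0.0
[ 0.504 -0.264  0.153] [ 2.2 -2.7  1.8 -3.8 -3.9  2.3] 0.0
[ 0.503 -0.253  0.158] [ 2.5 -2.4  1.8 -4.1 -3.9  2.8] 0.0
[ 0.502 -0.242  0.162] [ 2.7 -2.1  1.7 -4.4 -3.8  3.4] 0.0
[ 0.501 -0.231  0.165] [ 3.  -1.7  1.7 -4.9 -3.6  4. ] 0.0
[ 0.5   -0.219  0.167] [ 3.3 -1.4  1.6 -5.3 -3.3  4.7] 0.0
[ 0.499 -0.207  0.167] [ 3.5 -0.9  1.5 -5.8 -2.9  5.3] 0.0
[ 0.498 -0.195  0.167] [ 3.6 -0.5  1.5 -6.3 -2.3  6. ] 0.0
[ 0.497 -0.183  0.165] [ 3.7 -0.   1.4 -6.7 -1.6  6.5] 0.0
[ 0.495 -0.172  0.162] [ 3.7  0.5  1.3 -6.9 -0.8  6.9] 0.0
[ 0.494 -0.16   0.158] [ 3.7  1.   1.1 -6.9 -0.   7.1] 0.0
[ 0.493 -0.15   0.153] [ 3.6  1.4  1.  -6.7  0.8  7.1] 0.0
[ 0.492 -0.14   0.147] [ 3.4  1.9  0.9 -6.3  1.6  6.8] 0.0
[ 0.49 -0.13  0.14] [ 3.1  2.3  0.8 -5.8  2.2  6.4] 0.0
```

Emit:
arm_command:
  rows: "1 11.4 -3.6 0 0 -6 0; 1 11.4 -3.6 0 0 -6 0; 1 11.4 -3.6 0 0 -6 0; 1 11.4 -3.6 0 0 -6 0; 1 11.4 -3.6 0 0 -6 0"

```text
time_s: 11.55
position: [0.501, -0.2405, 0.1567]
tool_rot: [[0.215, 0.975, 0.054], [0.944, -0.222, 0.243], [0.249, -0.001, -0.968]]
ft_force: [-0.4, -0.3, -3.4]
grip_width: 0.0601
```

Emit:
arm_command:
  rows: "1 11.4 -3.6 0 0 -6 0; 1 11.4 -3.6 0 0 -6 0; 1 11.4 -3.6 0 0 -6 0; 1 11.4 -3.6 0 0 -6 0; 1 11.4 -3.6 0 0 -6 0"

```text
time_s: 11.97
position: [0.4961, -0.1809, 0.1595]
tool_rot: [[0.213, 0.975, -0.059], [0.94, -0.221, -0.261], [-0.267, -0.0, -0.964]]
ft_force: [-0.0, -1.0, -4.3]
grip_width: 0.0604
```

Emit:
arm_command:
  rows: "1 11.4 -3.6 0 0 -6 0; 1 11.4 -3.6 0 0 -6 0; 1 11.4 -3.6 0 0 -6 0; 1 11.4 -3.6 0 0 -6 0; 1 11.4 -3.6 0 0 -6 0"

```text
time_s: 12.38
position: [0.4898, -0.1277, 0.1333]
tool_rot: [[0.155, 0.975, -0.157], [0.684, -0.221, -0.695], [-0.713, 0.0, -0.701]]
ft_force: [0.0, -0.9, -4.0]
grip_width: 0.0601
```

Emit:
arm_command:
  rows: "1 0 0 0 0 0 0; 1 0 0 0 0 0 0"

```text
time_s: 12.55
position: [0.4896, -0.1275, 0.1318]
tool_rot: [[0.151, 0.976, -0.159], [0.69, -0.219, -0.69], [-0.708, -0.005, -0.706]]
ft_force: [0.6, -0.3, -3.7]
grip_width: 0.0602
```

```bash
python3 - <<'E'
from h import *
s=st();R=s["tool_rot"];print("tilt",np.degrees(np.arctan2(R[2,0],-R[2,2])))
snap("wrist","w9");snap("scene","s9");_,a=load("w9");_,b=load("s9")
B=cv2.resize(b[170:300,270:430,::-1],(517,420),interpolation=cv2.INTER_CUBIC)
cv2.imwrite("pics/c9.png",np.hstack([cv2.resize(a[40:,140:420,::-1],(280,420))[:, :],B]))
m=eyes.camera_model("scene");p=s["position"];print("tcp px in crop",(proj(m,p)-[270,170])*3.23+[280,0])
E
```

```text
t 12.55 q [-8.66, 32.08, 92.41, -49.09, 69.16, 28.01] p [0.4896, -0.1275, 0.1318] F [0.6, -0.3, -3.7] w 0.0602
[[0.1513, 0.9756, -0.159], [0.6895, -0.2195, -0.6902], [-0.7083, -0.0052, -0.7059]]
tilt -45.095998107231395
tcp px in crop [[480.27477518 196.08354183]]
```

View pics/c9.png

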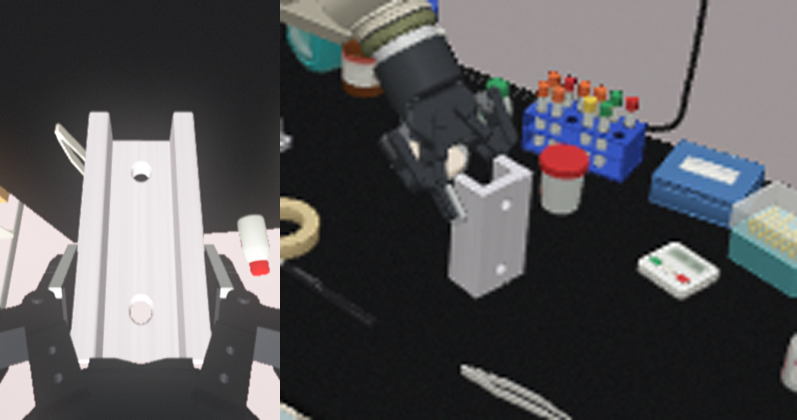

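Upright, web facing the −y side. Lowering onto its end.

Emit:
arm_command:
  rows: "1 12 0 12 0 0 0; 1 10 0 10 0 0 0; 1 5 0 5 0 0 0; 1 1.5 0 1.5 0 0 0; 1 0 0 0 0 0 0"

```text
time_s: 13.07
position: [0.4896, -0.1292, 0.0926]
tool_rot: [[0.155, 0.975, -0.159], [0.688, -0.222, -0.691], [-0.709, -0.003, -0.705]]
ft_force: [-0.5, -0.4, -4.4]
grip_width: 0.0601
```

Emit:
arm_command:
  rows: "1 1 0 1 0 0 0; 1 1 0 1 0 0 0; 1 1 0 1 0 0 0; 1 0 0 0 0 0 0"

```text
time_s: 13.4
position: [0.4895, -0.1285, 0.0881]
tool_rot: [[0.154, 0.975, -0.159], [0.688, -0.221, -0.692], [-0.71, -0.003, -0.705]]
ft_force: [-0.3, -0.8, -3.9]
grip_width: 0.0601
```

Emit:
arm_command:
  rows: "1 0.7 0 0.7 0 0 0; 1 0.7 0 0.7 0 0 0; 1 0 0 0 0 0 0"

```text
time_s: 13.65
position: [0.4894, -0.1284, 0.0859]
tool_rot: [[0.153, 0.975, -0.159], [0.688, -0.221, -0.692], [-0.71, -0.003, -0.704]]
ft_force: [-0.1, -1.1, -3.9]
grip_width: 0.0604
```

Emit:
arm_command:
  rows: "1 0.6 0 0.6 0 0 0; 1 0 0 0 0 0 0"

```text
time_s: 13.82
position: [0.4895, -0.1285, 0.0854]
tool_rot: [[0.153, 0.975, -0.159], [0.687, -0.221, -0.692], [-0.71, -0.003, -0.704]]
ft_force: [0.0, 0.5, -1.0]
grip_width: 0.0604
```

Emit:
arm_command:
  rows: "1 0.5 0 0.5 0 0 0; 0.5 0 0 0 0 0 0; 0 0 0 0 0 0 0; 0 0 0 0 0 0 0; 0 0 0 0 0 0 0"
  squeeze: 60

```text
time_s: 14.23
position: [0.4896, -0.1286, 0.0846]
tool_rot: [[0.154, 0.975, -0.159], [0.687, -0.221, -0.692], [-0.71, -0.003, -0.704]]
ft_force: [-0.3, -0.3, 0.7]
grip_width: 0.0855
```

Emit:
arm_command:
  rows: "0 0 0 -10 0 0 0; 0 0 0 -25 0 0 0; 0 0 0 -35 0 0 0; 0 -20 0 -30 0 0 0; 0 -28 0 -28 0 0 0"

```text
time_s: 14.65
position: [0.5024, -0.0708, 0.2096]
tool_rot: [[0.15, 0.976, -0.159], [0.689, -0.218, -0.691], [-0.709, -0.006, -0.705]]
ft_force: [0.5, -0.4, -0.4]
grip_width: 0.0853
```

Emit:
arm_command:
  rows: "0 -28 0 -28 0 0 0; 0 0 0 0 0 0 0"

```text
time_s: 14.82
position: [0.5043, -0.0722, 0.2561]
tool_rot: [[0.162, 0.976, -0.149], [0.687, -0.22, -0.693], [-0.709, 0.01, -0.705]]
ft_force: [1.3, 0.3, 0.6]
grip_width: 0.0855
```

```bash
cat >> kin.py <<'E'
def check(t,R,n):
    s=readout.observe();n=go(t,R,n);p=s["position"].copy();M=s["tool_rot"].copy()
    w=Ro.from_matrix(M.T@R).as_rotvec()/n;S=sum(Ro.from_rotvec(w*k).as_matrix() for k in range(n));d=np.linalg.solve(S,M.T@(np.array(t)-p));q=s["q"];mx=0
    for i in range(n):
        p=p+M@d;M=M@Ro.from_rotvec(w).as_matrix();x,c=ik(p,M,q);mx=max(mx,abs(x-q).max())
        if i%3==2:print(p.round(3),x.round(0),round(c,1))
        q=x
    print("max dq/row",mx)
E
python3 - <<'E'
from kin import *
s=st();snap("scene","s10")
check([.455,-.28,.25],down(-12.75,72),20)
E
```

```text
t 14.82 q [-2.46, 24.72, 80.65, -44.47, 85.86, 18.43] p [0.5043, -0.0722, 0.2561] F [1.3, 0.3, 0.6] w 0.0855
[[0.1618, 0.9755, -0.1488], [0.6866, -0.2196, -0.693], [-0.7088, 0.0099, -0.7054]]
N 20 row [-12.59, -0.05, -2.19] [0.017, 5.857, 0.006]
[ 0.498 -0.097  0.281] [-12.  19.  78. -28.  84.   4.] 0.0
[ 0.49  -0.128  0.301] [-23.  15.  76. -10.  87. -10.] 0.0
[ 0.482 -0.164  0.31 ] [-36.  16.  73.   7.  94. -23.] 0.0
[ 0.473 -0.201  0.308] [-46.  20.  72.  21. 102. -31.] 0.0
[ 0.465 -0.236  0.294] [-54.  26.  71.  33. 111. -37.] 0.0
[ 0.458 -0.265  0.27 ] [-60.  34.  71.  43. 119. -40.] 0.0
max dq/row 6.00457487559815
```

Emit:
arm_command:
  rows: "0 -12.6 0 -2.2 0 5.9 0; 0 -12.6 0 -2.2 0 5.9 0; 0 -12.6 0 -2.2 0 5.9 0; 0 -12.6 0 -2.2 0 5.9 0; 0 -12.6 0 -2.2 0 5.9 0"

```text
time_s: 15.28
position: [0.4925, -0.1174, 0.292]
tool_rot: [[0.211, 0.976, -0.061], [0.941, -0.219, -0.259], [-0.266, -0.003, -0.964]]
ft_force: [0.8, 0.5, -0.3]
grip_width: 0.0852
```

Emit:
arm_command:
  rows: "0 -12.6 0 -2.2 0 5.9 0; 0 -12.6 0 -2.2 0 5.9 0; 0 -12.6 0 -2.2 0 5.9 0; 0 -12.6 0 -2.2 0 5.9 0; 0 -12.6 0 -2.2 0 5.9 0"

```text
time_s: 15.7
position: [0.4789, -0.178, 0.3071]
tool_rot: [[0.214, 0.975, 0.052], [0.946, -0.221, 0.238], [0.244, -0.002, -0.97]]
ft_force: [-0.0, 0.6, -1.3]
grip_width: 0.0855
```

Emit:
arm_command:
  rows: "0 -12.6 0 -2.2 0 5.9 0; 0 -12.6 0 -2.2 0 5.9 0; 0 -12.6 0 -2.2 0 5.9 0; 0 -12.6 0 -2.2 0 5.9 0; 0 -12.6 0 -2.2 0 5.9 0"

```text
time_s: 16.12
position: [0.4653, -0.2378, 0.2894]
tool_rot: [[0.162, 0.975, 0.151], [0.705, -0.221, 0.673], [0.69, -0.003, -0.724]]
ft_force: [1.0, 0.3, 0.1]
grip_width: 0.0855
```

Emit:
arm_command:
  rows: "0 -12.6 0 -2.2 0 5.8 0; 0 -12.6 0 -2.2 0 5.8 0; 0 -12.6 0 -2.2 0 5.8 0; 0 -12.6 0 -2.2 0 5.8 0; 0 0 0 0 0 0 0"

```text
time_s: 16.53
position: [0.4562, -0.2753, 0.2512]
tool_rot: [[0.097, 0.975, 0.202], [0.377, -0.224, 0.899], [0.921, -0.011, -0.389]]
ft_force: [-0.2, 0.3, -0.6]
grip_width: 0.0854
```

```bash
python3 - <<'E'
from kin import *
np.set_printoptions(precision=4,suppress=True)
s=st()
m,im=snap("wrist","w11")
g=cv2.cvtColor(im,cv2.COLOR_RGB2GRAY);e=np.array([.2208,.9753,0]);y=np.array([.9753,-.2208,0])
F=np.array([.4823,-.1603,0])
C=np.array([F+sy*.031*y+[0,0,z]+k*e for sy in(-1,1) for z in(0,.12) for k in (0,)])
print("pred web face corners",proj(m,C).round(1).tolist())
H=np.array([F+[0,0,.03],F+[0,0,.09]])
mask=(g>120).astype(np.uint8);n,l,stt,cen=cv2.connectedComponentsWithStats(mask)
for i in range(1,n):
    if stt[i,4]>300:print(stt[i].tolist(),cen[i].round(0).tolist())
check([.4616,-.2516,.106],down(-12.75,75),8)
E
```

```text
t 16.53 q [-60.93, 37.72, 71.04, 46.16, 121.74, -41.48] p [0.4562, -0.2753, 0.2512] F [-0.2, 0.3, -0.6] w 0.0854
[[0.0969, 0.9746, 0.2021], [0.3765, -0.2238, 0.899], [0.9213, -0.011, -0.3886]]
pred web face corners [[259.8, 321.7], [253.5, 265.7], [305.7, 321.2], [310.7, 265.1]]
[0, 0, 560, 245, 68952] [347.0, 87.0]
[346, 79, 15, 33, 348] [354.0, 96.0]
[0, 118, 164, 277, 16711] [81.0, 246.0]
[226, 125, 70, 48, 2515] [259.0, 149.0]
[170, 133, 18, 56, 497] [179.0, 154.0]
[388, 177, 26, 31, 516] [401.0, 193.0]
[216, 183, 45, 35, 979] [238.0, 200.0]
[327, 183, 46, 32, 1146] [350.0, 198.0]
[503, 221, 57, 72, 1522] [544.0, 257.0]
[253, 238, 58, 83, 3821] [282.0, 282.0]
[389, 241, 33, 29, 556] [403.0, 257.0]
[148, 268, 40, 55, 686] [166.0, 295.0]
[374, 268, 40, 55, 692] [395.0, 295.0]
[504, 274, 56, 47, 1225] [533.0, 297.0]
[527, 348, 33, 50, 978] [547.0, 366.0]
N 8 row [-16.34, 0.05, 8.95] [-0.007, 1.034, -0.061]
[ 0.458 -0.268  0.198] [-61.  42.  75.  45. 118. -47.] 0.0
[ 0.46  -0.259  0.142] [-60.  47.  78.  45. 115. -52.] 0.0
max dq/row 1.9397506288063013
```

The standing channel appears exactly where predicted (columns 253–311, base row 321). Coming in from the web side.

Emit:
arm_command:
  rows: "0 -16.3 0 9 0 1 0; 0 -16.3 0 9 0 1 0; 0 -16.3 0 9 0 1 0; 0 -16.3 0 9 0 1 0; 0 -16.3 0 9 0 1 0"

```text
time_s: 17.0
position: [0.46, -0.2612, 0.1637]
tool_rot: [[0.072, 0.976, 0.207], [0.313, -0.219, 0.924], [0.947, -0.002, -0.321]]
ft_force: [0.3, 0.1, 0.1]
grip_width: 0.0855
```

Emit:
arm_command:
  rows: "0 -16.3 0 9 0 1 0; 0 -16.3 0 9 0 1 0; 0 -16.3 0 9 0 1 0; 0 0 0 0 0 0 0; 0 0 0 0 0 0 0"

```text
time_s: 17.42
position: [0.4621, -0.2508, 0.1094]
tool_rot: [[0.062, 0.976, 0.21], [0.262, -0.219, 0.94], [0.963, -0.003, -0.269]]
ft_force: [-0.1, 0.2, -0.4]
grip_width: 0.0853
```

```bash
python3 - <<'E'
from kin import *
s=st();R=s["tool_rot"];print("tilt",np.degrees(np.arctan2(R[2,0],-R[2,2])))
go([.4830,-.1574,.080],down(-12.75,75),5)
E
```

```text
t 17.42 q [-59.95, 50.01, 79.08, 44.87, 112.33, -55.17] p [0.4621, -0.2508, 0.1094] F [-0.1, 0.2, -0.4] w 0.0853
[[0.0619, 0.9757, 0.2102], [0.2622, -0.2191, 0.9398], [0.963, -0.003, -0.2694]]
tilt 74.37390322635076
N 5 row [-0.59, -0.03, 20.01] [-0.027, 0.125, -0.029]
```

Emit:
arm_command:
  rows: "0 -0.6 0 22 0 0 0; 0 -0.6 0 22 0 0 0; 0 -0.6 0 22 0 0 0; 0 -0.6 0 20 0 0 0; 0 -0.6 0 14 0 0 0"

```text
time_s: 17.83
position: [0.4833, -0.1569, 0.0804]
tool_rot: [[0.06, 0.976, 0.211], [0.264, -0.219, 0.939], [0.963, -0.001, -0.27]]
ft_force: [0.1, 1.1, -0.1]
grip_width: 0.0857
```

Emit:
arm_command:
  rows: "0.1 0 0 0 0 0 0; 0.2 0 0 0 0 0 0; 0.3 0 0 0 0 0 0; 0.5 0 0 0 0 0 0; 1 0 0 0 0 0 0"
  squeeze: 100

```text
time_s: 18.25
position: [0.4828, -0.1597, 0.08]
tool_rot: [[0.06, 0.975, 0.214], [0.261, -0.222, 0.94], [0.963, -0.001, -0.268]]
ft_force: [-0.9, -2.7, 5.2]
grip_width: 0.0591
```

Emit:
arm_command:
  rows: "1 0 0 0 0 0 0; 1 0 0 0 0 0 0"

```text
time_s: 18.42
position: [0.4828, -0.1597, 0.08]
tool_rot: [[0.06, 0.975, 0.214], [0.261, -0.222, 0.94], [0.963, -0.001, -0.268]]
ft_force: [-2.4, -2.6, 6.1]
grip_width: 0.0592
```

```bash
python3 - <<'E'
from kin import *
s=st();R=s["tool_rot"];print("tilt",np.degrees(np.arctan2(R[2,0],-R[2,2])),"up in tool",R.T@[0,0,1])
E
```

```text
t 18.42 q [-53.51, 49.99, 88.53, 48.42, 102.45, -59.0] p [0.4828, -0.1597, 0.08] F [-2.4, -2.6, 6.1] w 0.0592
[[0.0602, 0.9751, 0.2137], [0.2609, -0.222, 0.9395], [0.9635, -0.0008, -0.2677]]
tilt 74.471650869069 up in tool [ 9.63497766e-01 -8.44330656e-04 -2.67715038e-01]
```

Emit:
arm_command:
  rows: "1 10 0 -3 0 0 0; 1 25 0 -7 0 0 0; 1 38 0 -10.5 0 0 0; 1 38 0 -10.5 0 0 0; 1 38 0 -10.5 0 0 0"

```text
time_s: 18.83
position: [0.4828, -0.1588, 0.2357]
tool_rot: [[0.063, 0.975, 0.212], [0.262, -0.221, 0.939], [0.963, -0.004, -0.269]]
ft_force: [1.6, -0.7, -3.9]
grip_width: 0.0591
```

Emit:
arm_command:
  rows: "1 0 0 0 0 0 0; 1 0 0 0 0 0 0"

```text
time_s: 19.0
position: [0.4831, -0.1589, 0.235]
tool_rot: [[0.06, 0.975, 0.213], [0.265, -0.221, 0.938], [0.962, 0.0, -0.272]]
ft_force: [0.1, 0.5, -4.1]
grip_width: 0.0592
```

```bash
cat > fin.py <<'E'
from kin import *
R0=np.array([[0.0602,0.9751,0.2137],[0.2609,-0.222,0.9395],[0.9635,-0.0008,-0.2677]]);p0=np.array([.4828,-.1597,.080])
v=R0.T@(np.array([.4823,-.1603,.060])-p0);v[1]=0
tilt=-90+np.degrees(np.arctan2(R0[2,0],-R0[2,2]))
Rt=down(87.4,tilt);tgt=np.array([.525,.2765,.054])-Rt@v
E
python3 - <<'E'
from fin import *
np.set_printoptions(precision=4,suppress=True)
s=st();print(v,tilt,tgt)
check(tgt+[0,0,.13],Rt,22)
E
```

```text
t 19.0 q [-53.41, 35.84, 84.29, 53.05, 113.92, -44.09] p [0.4831, -0.1589, 0.235] F [0.1, 0.5, -4.1] w 0.0592
[[0.0601, 0.9752, 0.2131], [0.2651, -0.2214, 0.9385], [0.9623, 0.0001, -0.2718]]
[-0.0195  0.      0.0047] -15.527484674317165 [0.505  0.2774 0.0533]
N 22 row [13.31, 11.4, 15.2] [2.416, -2.909, -4.297]
[ 0.524 -0.109  0.26 ] [-44.  33.  77.  50. 112. -48.] 0.0
[ 0.552 -0.048  0.279] [-35.  30.  72.  45. 109. -52.] 0.0
[0.566 0.019 0.29 ] [-26.  27.  70.  39. 104. -58.] 0.0
[0.567 0.088 0.288] [-16.  24.  70.  30.  97. -62.] 0.0
[0.556 0.155 0.273] [ -5.  22.  72.  21.  87. -66.] 0.0
[0.537 0.215 0.243] [  6.  21.  77.  11.  75. -68.] 0.0
[0.513 0.264 0.2  ] [ 16.  22.  83.  -2.  62. -67.] 0.0
max dq/row 4.980478817240924
```

Emit:
arm_command:
  rows: "1 13.3 11.4 15.2 2.4 -2.9 -4.3; 1 13.3 11.4 15.2 2.4 -2.9 -4.3; 1 13.3 11.4 15.2 2.4 -2.9 -4.3; 1 13.3 11.4 15.2 2.4 -2.9 -4.3; 1 13.3 11.4 15.2 2.4 -2.9 -4.3"

```text
time_s: 19.42
position: [0.5451, -0.069, 0.2713]
tool_rot: [[-0.278, 0.96, 0.031], [0.513, 0.121, 0.85], [0.812, 0.252, -0.526]]
ft_force: [0.5, 0.3, -4.1]
grip_width: 0.0592
```

Emit:
arm_command:
  rows: "1 13.3 11.4 15.2 2.4 -2.9 -4.3; 1 13.3 11.4 15.2 2.4 -2.9 -4.3; 1 13.3 11.4 15.2 2.4 -2.9 -4.3; 1 13.3 11.4 15.2 2.4 -2.9 -4.3; 1 13.3 11.4 15.2 2.4 -2.9 -4.3"

```text
time_s: 19.83
position: [0.5682, 0.0425, 0.2885]
tool_rot: [[-0.614, 0.788, -0.041], [0.588, 0.492, 0.642], [0.526, 0.37, -0.766]]
ft_force: [0.7, 0.7, -4.5]
grip_width: 0.0593
```

Emit:
arm_command:
  rows: "1 13.3 11.4 15.2 2.4 -2.9 -4.3; 1 13.3 11.4 15.2 2.4 -2.9 -4.3; 1 13.3 11.4 15.2 2.4 -2.9 -4.3; 1 13.3 11.4 15.2 2.4 -2.9 -4.3; 1 13.3 11.4 15.2 2.4 -2.9 -4.3"

```text
time_s: 20.25
position: [0.5563, 0.1559, 0.2713]
tool_rot: [[-0.865, 0.501, 0.011], [0.47, 0.803, 0.366], [0.174, 0.322, -0.931]]
ft_force: [-0.0, 0.8, -4.5]
grip_width: 0.0591
```

Emit:
arm_command:
  rows: "1 13.3 11.4 15.2 2.4 -2.9 -4.3; 1 13.3 11.4 15.2 2.4 -2.9 -4.3; 1 13.3 11.4 15.2 2.4 -2.9 -4.3; 1 13.3 11.4 15.2 2.4 -2.9 -4.3; 1 13.3 11.4 15.2 2.4 -2.9 -4.3"

```text
time_s: 20.67
position: [0.5212, 0.2505, 0.2151]
tool_rot: [[-0.97, 0.169, 0.177], [0.187, 0.978, 0.09], [-0.157, 0.12, -0.98]]
ft_force: [0.4, 0.3, -4.6]
grip_width: 0.059
```

Emit:
arm_command:
  rows: "1 13.3 11.4 15.2 2.4 -2.9 -4.3; 1 0 0 0 0 0 0; 1 0 0 0 0 0 0"

```text
time_s: 20.92
position: [0.5121, 0.2656, 0.1992]
tool_rot: [[-0.971, 0.106, 0.215], [0.118, 0.992, 0.043], [-0.209, 0.067, -0.976]]
ft_force: [-0.3, 0.1, -3.7]
grip_width: 0.0594
```

```bash
python3 - <<'E'
from fin import *
s=st();go(tgt+[0,0,.06],Rt)
E
```

```text
t 20.92 q [16.1, 22.21, 83.39, -1.19, 61.78, -66.93] p [0.5121, 0.2656, 0.1992] F [-0.3, 0.1, -3.7] w 0.0594
[[-0.9708, 0.1063, 0.215], [0.1182, 0.9921, 0.0431], [-0.2087, 0.0673, -0.9757]]
N 3 row [9.23, 2.42, 27.38] [0.968, -1.111, -1.445]
```

Emit:
arm_command:
  rows: "1 7 1.8 20.5 0.7 -0.8 -1.1; 1 7 1.8 20.5 0.7 -0.8 -1.1; 1 7 1.8 20.5 0.7 -0.8 -1.1; 1 7 1.8 20.5 0.7 -0.9 -1.1; 1 0 0 0 0 0 0"

```text
time_s: 21.33
position: [0.5053, 0.2753, 0.1114]
tool_rot: [[-0.963, 0.047, 0.264], [0.046, 0.999, -0.013], [-0.265, -0.0, -0.964]]
ft_force: [-1.2, -1.1, -5.5]
grip_width: 0.0592
```

Emit:
arm_command:
  rows: "1 0 0 0 0 0 0"

```text
time_s: 21.42
position: [0.5074, 0.2758, 0.1152]
tool_rot: [[-0.962, 0.048, 0.27], [0.047, 0.999, -0.01], [-0.27, 0.003, -0.963]]
ft_force: [-0.5, -0.4, -3.1]
grip_width: 0.0594
```

```bash
python3 - <<'E'
from fin import *
np.set_printoptions(precision=4,suppress=True)
s=st();go(tgt+[0,0,.06],Rt,1)
m,a=snap("wrist","w12");m2,b=snap("scene","s12")
B=cv2.resize(b[150:260,180:310,::-1],(480,406),interpolation=cv2.INTER_CUBIC)
cv2.imwrite("pics/c12.png",np.hstack([a[14:420,120:440,::-1],B]))
E
```

```text
t 21.42 q [19.17, 27.81, 90.79, -7.71, 47.0, -63.51] p [0.5074, 0.2758, 0.1152] F [-0.5, -0.4, -3.1] w 0.0594
[[-0.9617, 0.0479, 0.2701], [0.047, 0.9988, -0.01], [-0.2702, 0.0031, -0.9628]]
N 1 row [2.85, 1.45, 1.22] [0.132, 0.15, -0.188]
```

View pics/c12.png

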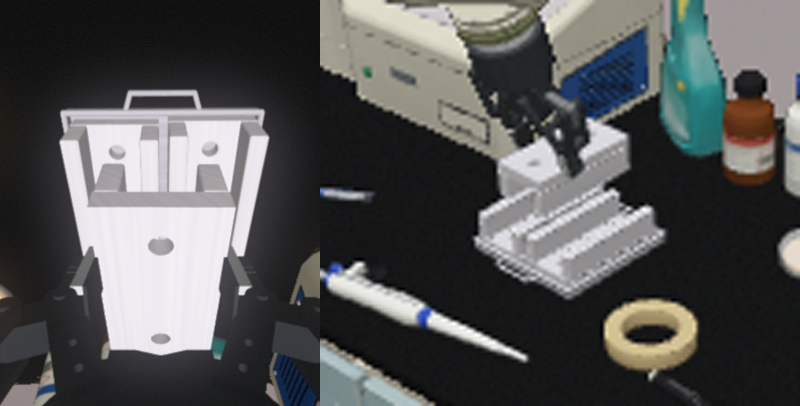

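```bash
python3 - <<'E'
from fin import *
np.set_printoptions(precision=4,suppress=True)
m,_=load("w12");s=readout.observe();p=s["position"];R=s["tool_rot"]
a=np.radians(-2.6);E=np.array([[np.cos(a),np.sin(a)],[-np.sin(a),np.cos(a)]]);t=np.array([.529,.276])
fz=(p+R@v);print("web face centre est",fz,"tray",E@(fz[:2]-t))
f=lambda n,L,z:print(n,((plane(m,np.array(L,float)+[120,14],z)[:,:2]-t)@E.T).tolist())
f("webface -x corners",[(88,207),(237,207)],fz[2])
f("webface sides mid",[(96,270),(228,270)],fz[2])
f("middle leg tops, -x end: Bin L,R Ain L,R",[(140,129),(157,129),(170,126),(187,126)],.042)
f("outer B,A",[(62,138),(267,133)],.042)
print("tool y az",np.degrees(np.arctan2(R[1,1],R[0,1])),"tilt",np.degrees(np.arctan2(R[2,0],-R[2,2])))
E
```

```text
web face centre est [0.5284 0.2753 0.1181] tray [-0.0006 -0.0007]
webface -x corners [[-0.0649509447752185, -0.030319762187569863], [-0.06457296411826223, 0.029779852443512833]]
webface sides mid [[-0.028141214141999125, -0.03172462029389944], [-0.027653355337537957, 0.03075761310497598]]
middle leg tops, -x end: Bin L,R Ain L,R [[-0.06820571130266395, -0.013279455370033038], [-0.06815457805911096, -0.0029180360583997873], [-0.0700158326315589, 0.004980638373264583], [-0.06996541041147945, 0.01528940176200164]]
outer B,A [[-0.06261556185081985, -0.061864575942896814], [-0.06524794029378198, 0.06475886419475212]]
tool y az 87.26636290829727 tilt -15.943091300318285
```

Web up, centred: upper at y' ≈ −0.4 mm, middle legs centred at about +1 mm, groove slack ±4 mm. Lowering gently with a 1.4 mm shift.

Emit:
arm_command:
  rows: "1 2.7 0.7 9.6 0 0.1 0; 1 2.7 0.7 9.6 0 0.1 0; 1 2.7 0 9.6 0 0.1 0; 1 1.4 0 4.8 0 0 0; 1 1.4 0 4.8 0 0 0"

```text
time_s: 21.93
position: [0.5069, 0.2782, 0.075]
tool_rot: [[-0.963, 0.046, 0.267], [0.045, 0.999, -0.009], [-0.267, 0.003, -0.964]]
ft_force: [-0.5, 0.4, -4.1]
grip_width: 0.0593
```

Emit:
arm_command:
  rows: "1 1.4 0 4.8 0 0 0; 1 1.4 0 4.8 0 0 0; 1 0.8 0 2.9 0 0 0; 1 0 0 0 0 0 0"

```text
time_s: 22.27
position: [0.5067, 0.2783, 0.0624]
tool_rot: [[-0.963, 0.046, 0.267], [0.045, 0.999, -0.009], [-0.267, 0.003, -0.964]]
ft_force: [0.4, -0.5, -3.7]
grip_width: 0.059
```

```bash
python3 - <<'E'
from fin import *
s=st();print("face",s["position"]+s["tool_rot"]@v)
E
```

```text
t 22.27 q [19.41, 32.36, 93.68, -8.76, 39.8, -61.9] p [0.5067, 0.2783, 0.0624] F [0.4, -0.5, -3.7] w 0.059
[[-0.9625, 0.0458, 0.2673], [0.045, 0.9989, -0.0092], [-0.2674, 0.0032, -0.9636]]
face [0.52669944 0.27736065 0.06306239]
```

Legs are already well into the grooves with no contact (face about 9 mm above home). Continuing in small steps.

Emit:
arm_command:
  rows: "1 0.8 0 2.8 0 0 0; 1 0.6 0 1.9 0 0 0; 1 0.4 0 1.4 0 0 0; 1 0 0 0 0 0 0"

```text
time_s: 22.6
position: [0.5068, 0.2783, 0.0565]
tool_rot: [[-0.962, 0.046, 0.268], [0.045, 0.999, -0.009], [-0.268, 0.003, -0.963]]
ft_force: [-0.8, -0.1, -3.6]
grip_width: 0.0592
```

Emit:
arm_command:
  rows: "1 0.3 0 1 0 0 0; 1 0.2 0 0.7 0 0 0; 1 0 0 0 0 0 0"

```text
time_s: 22.85
position: [0.5069, 0.2784, 0.055]
tool_rot: [[-0.962, 0.046, 0.268], [0.045, 0.999, -0.009], [-0.269, 0.004, -0.963]]
ft_force: [-0.5, -0.9, -3.5]
grip_width: 0.0592
```

Emit:
arm_command:
  rows: "1 0.2 0 0.7 0 0 0; 1 0 0 0 0 0 0"

```text
time_s: 23.02
position: [0.507, 0.2784, 0.0548]
tool_rot: [[-0.962, 0.046, 0.269], [0.045, 0.999, -0.009], [-0.269, 0.004, -0.963]]
ft_force: [-1.8, -0.5, 3.2]
grip_width: 0.0592
```

Emit:
arm_command:
  rows: "1 0.1 0 0.5 0 0 0; 1 0 0 0 0 0 0"

```text
time_s: 23.18
position: [0.507, 0.2784, 0.0547]
tool_rot: [[-0.962, 0.046, 0.269], [0.045, 0.999, -0.009], [-0.27, 0.004, -0.963]]
ft_force: [-4.9, -1.3, 8.5]
grip_width: 0.0596
```

Emit:
arm_command:
  rows: "0.5 0 0 0 0 0 0; 0.2 0 0 0 0 0 0; 0.18 0 0 0 0 0 0; 0.18 0 0 0 0 0 0; 0.18 0 0 0 0 0 0"
  squeeze: 40

```text
time_s: 23.6
position: [0.5071, 0.2784, 0.0538]
tool_rot: [[-0.962, 0.046, 0.269], [0.045, 0.999, -0.009], [-0.269, 0.004, -0.963]]
ft_force: [-0.2, -0.0, -0.5]
grip_width: 0.0704
```

Emit:
arm_command:
  rows: "0.18 0 0 -4 0 0 0; 0.18 0 0 -10 0 0 0; 0.18 0 0 -25 0 0 0; 0.18 0 0 -35 0 0 0; 0.18 0 0 -35 0 0 0"

```text
time_s: 24.02
position: [0.4768, 0.2792, 0.1602]
tool_rot: [[-0.963, 0.046, 0.267], [0.045, 0.999, -0.009], [-0.267, 0.003, -0.964]]
ft_force: [0.6, 0.7, 0.7]
grip_width: 0.0697
```

Emit:
arm_command:
  rows: "0.1 0 0 -35 0 0 0; 0 0 0 0 0 0 0"

```text
time_s: 24.18
position: [0.4688, 0.2808, 0.1999]
tool_rot: [[-0.959, 0.045, 0.279], [0.045, 0.999, -0.004], [-0.279, 0.008, -0.96]]
ft_force: [0.5, 1.0, 1.2]
grip_width: 0.0851
```

```bash
python3 - <<'E'
from h import *
st();m,a=snap("wrist","w13");b=snap("scene","s13")[1]
g=cv2.cvtColor(a,cv2.COLOR_RGB2GRAY)
mask=(g>120).astype(np.uint8);n,l,stt,cen=cv2.connectedComponentsWithStats(mask)
for i in range(1,n):
    if stt[i,4]>1500:print(stt[i].tolist(),cen[i].round(0).tolist())
A=a[:,:,::-1];B=cv2.resize(b[150:260,180:310,::-1],(420,356),interpolation=cv2.INTER_CUBIC)
B=cv2.copyMakeBorder(B,0,64,0,0,cv2.BORDER_CONSTANT)
cv2.imwrite("pics/c13.png",np.hstack([A[:,110:470],B]))
E
```

```text
t 24.18 q [21.19, 19.03, 89.09, -7.18, 57.03, -63.06] p [0.4688, 0.2808, 0.1999] F [0.5, 1.0, 1.2] w 0.0851
[[-0.9594, 0.0445, 0.2787], [0.0451, 0.999, -0.0044], [-0.2786, 0.0083, -0.9604]]
[50, 93, 94, 88, 4154] [97.0, 135.0]
[207, 120, 142, 138, 15516] [277.0, 188.0]
[390, 226, 170, 173, 15503] [493.0, 290.0]
[96, 259, 65, 47, 2220] [127.0, 282.0]
```

The viewer is used up, so the final check is numeric: web edges and bolt holes against prediction, with hole height triangulated between wrist and scene.

```bash
python3 - <<'E'
from h import *
np.set_printoptions(precision=4,suppress=True,linewidth=200)
m,a=load("w13");ms,b=load("s13")
g=cv2.cvtColor(a,cv2.COLOR_RGB2GRAY);gs=cv2.cvtColor(b,cv2.COLOR_RGB2GRAY)
al=np.radians(-2.6);ex=np.array([np.cos(al),np.sin(al),0]);ey=np.array([-np.sin(al),np.cos(al),0]);c=np.array([.5255,.2775,.054])
P=lambda x,y,z=0:c+x*ex+y*ey+[0,0,z]
print("pred corners",proj(m,[P(x,y) for x in(-.06,.06) for y in(-.031,.031)]).round(1).tolist())
def hole(mm,gg,x,r,thr):
    u=proj(mm,P(x,0))[0];i,j=int(u[1]),int(u[0]);w=gg[i-r:i+r+1,j-r:j+r+1].astype(float)
    k=np.clip(np.median(w)-15-w,0,None);yy,xx=np.mgrid[i-r:i+r+1,j-r:j+r+1];print("  depth",k.max());return np.array([(k*xx).sum(),(k*yy).sum()])/k.sum(),u
for x in(-.038,.038):
    hw,uw=hole(m,g,x,8,0);hs,us=hole(ms,gs,x,3,0);print(x,"wrist",hw.round(1),uw.round(1),"scene",hs.round(1),us.round(1))
    c1,d1=ray(m,hw);c2,d2=ray(ms,hs);d1=d1[0]/np.linalg.norm(d1);d2=d2[0]/np.linalg.norm(d2)
    s=np.linalg.lstsq(np.c_[d1,-d2],c2-c1,rcond=None)[0];A,B=c1+s[0]*d1,c2+s[1]*d2;print("  tri",(A+B)/2,"gap",np.linalg.norm(A-B),"at z=.054",plane(m,hw,.054)[0])
u=proj(m,[P(.02,0)])[0].astype(int);print("row",u,g[u[1],u[0]-50:u[0]+51:2].tolist())
u=proj(m,[P(0,.012)])[0].astype(int);print("col",u,g[u[1]-70:u[1]+71:2,u[0]].tolist())
E
```

```text
pred corners [[243.5, 158.1], [313.0, 157.8], [251.1, 257.0], [306.3, 256.6]]
  depth 71.0
  depth 50.0
-0.038 wrist [278.5 180.7] [278.4 179.7] scene [237.7 207.7] [238.3 207.7]
  tri [0.4866 0.2798 0.0552] gap 0.002500328946899114 at z=.054 [0.4886 0.2793 0.054 ]
  depth 76.0
  depth 184.0
0.038 wrist [278.8 242. ] [278.7 241.8] scene [254.8 196.9] [253.1 199.5]
  tri [0.5667 0.2748 0.059 ] gap 0.011334286394400428 at z=.054 [0.5637 0.2758 0.054 ]
row [278 228] [235, 149, 123, 198, 237, 237, 235, 235, 236, 239, 239, 239, 239, 236, 239, 235, 238, 238, 240, 240, 239, 237, 236, 238, 237, 237, 238, 240, 241, 239, 241, 238, 236, 239, 240, 239, 239, 238, 241, 238, 240, 237, 237, 240, 239, 239, 237, 226, 119, 140, 228]
col [290 212] [169, 159, 157, 160, 161, 194, 166, 163, 217, 240, 239, 239, 240, 239, 240, 240, 240, 240, 240, 241, 241, 240, 240, 240, 240, 240, 240, 240, 240, 240, 239, 240, 239, 240, 240, 240, 239, 239, 239, 239, 238, 238, 239, 238, 239, 238, 238, 238, 238, 238, 237, 237, 237, 238, 237, 236, 237, 226, 79, 59, 60, 55, 59, 55, 54, 52, 49, 49, 48, 47, 46]
```

```bash
python3 - <<'E'
from h import *
st();print(env.close_job())
E
```

```text
t 24.28 q [21.13, 19.43, 89.43, -7.2, 56.76, -63.04] p [0.4681, 0.2799, 0.1942] F [-0.6, 0.3, -0.6] w 0.0854
[[-0.9614, 0.0453, 0.2713], [0.045, 0.999, -0.0075], [-0.2714, 0.005, -0.9625]]
the job is handed in; nothing more can be done
None
```

The job is done and handed in at about 24 s of the 72 s allowed. I laid one loose channel open side up beside channel_a. I stood the other on its end, regripped it from the web side, turned it over and lowered it onto the middle of the pair.

**Final checks**
- **Seating:** contact came at about the predicted home height, with under 10 N at the wrist. After release, the wrist image shows both ends of the web within a pixel of the predicted position for the 54 mm home height, so it is level. One bolt hole triangulates to 55 mm.
- **Alignment:** the bolt holes lie along the tray's −2.6° direction, and the web centre is within a few millimetres of the pair's centre.

**What failed or disagreed**
- **Second bolt hole:** it gave an unreliable height, 59 mm with an 11 mm mismatch between views, probably because the gripper hid it in the scene view. I ignored it.
- **Earlier x estimate:** two readings of the upper channel's position along the tray's x, taken before lowering, differed by about 4 mm.
- **No final picture:** the limit of 12 was used up, so the last check was numeric only.
- **Bystanders:** I did not re-measure them. No contact force beyond the planned grips and placings was seen.

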